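# File the seed canisters and close up the end stops

## Robot

A 6-joint arm with a two-finger parallel gripper is mounted at the origin on the work surface. World frame = base frame: x ahead of the robot, y to its left, z up, the work surface at z = 0. Lengths are in m, angles in rad, forces in N, time in s.
With the tool pointing down it reaches from about 0.425 to 1.125 m from the base axis. Payload 14.9 kg.
Tool frame: the origin (TCP) lies at the centre of the arm's flange, where the gripper is bolted on; the fingertips stand 191 mm ahead of it and the grasp point (between the pads) lies 172 mm ahead of it; x points along the fingers, z is the direction in which the jaws open and shut, and the axes are right-handed (so a half turn about x gives the same grasp; the last joint's range is limited). The gripper opens to 91 mm and grips with 3 to 60 N. Pads are 32 mm wide; open, the fingers measure 118 mm over their backs; the gripper's body (76 mm by 178 mm) begins 60 mm behind the grasp point.
Start: joints at [1.202, 0.379, 1.734, -0, 1.028, -0.033], TCP at [0.231, 0.661, 0.405] pointing down, gripper open.
Joint ranges: [-2.77, 2.77], [-0.74, 2.19], [0, 2.66], [-1.06, 4.2], [0.31, 2.87], [-3.08, 3.08]. Speed limits (rad/s): [1.89, 1.89, 2.39, 3.14, 3.14, 3.14].

## Interface

Orientations are given as [roll, pitch, yaw] about the fixed x, y, z axes, in that order (R = Rz(yaw) Ry(pitch) Rx(roll)).
In Python, from cell import env, snapshot gives the robot as it stands.
- The arm moves only by the tool apply_moves, never from a script. Its argument "moves" is a list of rows, each a list of 7 numbers: the opening in per cent of the stroke, from 0 (shut) to 100 (fully open), then the shift along the tool's x, y, z in mm, then the turn, a rotation vector about the tool's x, y, z in degrees. A call has 1 to 5 rows; each row shifts and turns the commanded pose from where the row before left it, along the tool's axes as they then stand; what a row does not reach is not made up. A row lasts 1/10 s, in which the tool goes at most 50 mm and 8.59 degrees, less where a joint would pass 70% of its speed; a pose out of reach is approached as far as the arm can. A call with a gripper value outside its range is refused whole. The fingers move at their own pace and stop on an object; "squeeze" is the grip in N (left out, the last holds). Time passes only in rows, so rows that do not move let the fingers close. It gives the time, the measured TCP pose, the force and the opening at its end, in the units of the state.
- env.state(): the state, without advancing time (a new reading comes with each control period).
- snapshot(name): name is "scene" or "top" or "wrist"; returns a dict with "image" (384x512x3 uint8, red, green, blue), "fx", "fy", "cx", "cy" (pixels), "xyz" and "rotation" of the camera in the world. Camera axes: x right, y up, looking along -z (the intrinsics and any distortion apply to the point x, -y, -z); pixel columns grow to the right and rows downward; lengths in m; the calibration is good to about 2 mm. A picture is of the moment at which its call begins. There is no depth.
- env.job_done(): hands the job in, once; it reports no verdict.
The state is a dict: "time": time; "qpos": joint angles; "qd": joint speeds; "effort": joint torques, N m; "ee_pos": TCP position; "tool_rot": TCP orientation; "contact_force": force on the tool from outside, world axes, zero at the start; "wrist_torque": the same for the moment, N m; "finger_gap": opening from 0.0 (shut) to 1.0 (fully open).
Only numpy, scipy, OpenCV 4.12 (cv2) and the standard library are available. Lean on these libraries where they do the work, as an engineer would, in place of code of your own. Each camera call takes 0.05 s, during which the arm holds its last target.

## Task

Put the four seed canisters away in the racks of their own colour, standing upright with a broad side facing the end plate: in each rack the tall canister at the back, against that plate, and the short one in front of it. Then slide each rack's end stop up until its pair is packed snug against the end plate, and let go. Leave the teal pot and the white bottle standing where they are.

Things in the scene. Friction and masses are not known exactly. Their poses are not given: they have to be found in the camera images.
- tall_blue_center (a point): The tall blue seed canister: a flat box-shaped white plastic canister with blue labels and a blue lid that has a small oblong white cap, standing upright on the bench; 66 mm wide (its x axis), 32 mm thick (its y axis), 80 mm high (z, up), about 160 g. The point is its centre, 40 mm above its underside.
- short_blue_center (a point): The short blue seed canister: a flat box-shaped white plastic canister with blue labels and a blue lid that has a small round white cap, standing upright on the bench; 56 mm wide (its x axis), 32 mm thick (its y axis), 55 mm high (z, up), about 110 g. The point is its centre, 27.5 mm above its underside.
- blue_rack_end (a point): Blue seed rack, a fixed steel filing tray (90 x 262 mm) with a blue end plate. Point: foot of the end plate's inner face, mid lane, on the tray floor (4 mm above bench). y: along the lane into the end plate (the lane runs to -y); x: across; z: up. Lane 84 mm wide; side rails 3 mm thick, 16 mm above floor; end plate 6 mm thick, 54 mm above floor.
- blue_stop_grip (a point): End stop of the blue rack: steel plate 78 mm wide, 51 mm above tray floor, sliding along the lane (1.5 N drag, stays put). Behind it a blue grip, 18 mm across x 28 mm along the lane, top 65 mm above floor; plate's front face is 34 mm nearer the end plate than the grip's centre. Point: grip's centre line, 45 mm above floor; axes as the rack's. Starts 165-190 mm (face) from the end plate.
- tall_yellow_center (a point): The tall yellow seed canister: a flat box-shaped white plastic canister with yellow labels and a yellow lid that has a small oblong white cap, standing upright on the bench; 66 mm wide (its x axis), 32 mm thick (its y axis), 80 mm high (z, up), about 160 g. The point is its centre, 40 mm above its underside.
- short_yellow_center (a point): The short yellow seed canister: a flat box-shaped white plastic canister with yellow labels and a yellow lid that has a small round white cap, standing upright on the bench; 56 mm wide (its x axis), 32 mm thick (its y axis), 55 mm high (z, up), about 110 g. The point is its centre, 27.5 mm above its underside.
- yellow_rack_end (a point): Yellow seed rack, a fixed steel filing tray (90 x 262 mm) with a yellow end plate. Point: foot of the end plate's inner face, mid lane, on the tray floor (4 mm above bench). y: along the lane into the end plate (the lane runs to -y); x: across; z: up. Lane 84 mm wide; side rails 3 mm thick, 16 mm above floor; end plate 6 mm thick, 54 mm above floor.
- yellow_stop_grip (a point): End stop of the yellow rack: steel plate 78 mm wide, 51 mm above tray floor, sliding along the lane (1.5 N drag, stays put). Behind it a yellow grip, 18 mm across x 28 mm along the lane, top 65 mm above floor; plate's front face is 34 mm nearer the end plate than the grip's centre. Point: grip's centre line, 45 mm above floor; axes as the rack's. Starts 165-190 mm (face) from the end plate.
- teal_pot: Bystander: an empty teal plant pot, 72 mm across the rim, 65 mm high, standing loose on the bench. Origin at the centre of its underside.
- feed_bottle: Bystander: a white bottle with a red cap, 56 mm across, 100 mm high, standing loose on the bench beyond the racks. Origin at the centre of its underside.
There are look-alikes about, which are no part of the job. Leave any green look-alike of the part that bears short_yellow_center alone.

How it is judged:
At the end, for the whole second after the job is handed in: In each rack its two canisters stand on the floor, upright (0.1 rad) and square to the lane (0.12 rad), the tall one against the end plate, the short one against it (each at most 8 mm back from tightly packed), the stop pushed up with at most 6 mm of slack in all; everything let go (x of tall_blue_center in the frame of blue_rack_end between -0.016 and 0.016 m and y of tall_blue_center in the frame of blue_rack_end between -0.024 and -0.012 m and z of tall_blue_center in the frame of blue_rack_end between 0.036 and 0.044 m and angle between each of tall_blue_center, short_blue_center, tall_yellow_center, short_yellow_center's own z axis and vertical below 0.1 rad and angle between the y axis of each of tall_blue_center, short_blue_center and the y axis of blue_rack_end, either way round below 0.12 rad and x of short_blue_center in the frame of blue_rack_end between -0.016 and 0.016 m and y of short_blue_center in the frame of blue_rack_end between -0.056 and -0.044 m and z of short_blue_center in the frame of blue_rack_end between 0.0235 and 0.0315 m and y of blue_stop_grip in the frame of blue_rack_end above -0.104 m and x of tall_yellow_center in the frame of yellow_rack_end between -0.016 and 0.016 m and y of tall_yellow_center in the frame of yellow_rack_end between -0.024 and -0.012 m and z of tall_yellow_center in the frame of yellow_rack_end between 0.036 and 0.044 m and angle between the y axis of each of tall_yellow_center, short_yellow_center and the y axis of yellow_rack_end, either way round below 0.12 rad and x of short_yellow_center in the frame of yellow_rack_end between -0.016 and 0.016 m and y of short_yellow_center in the frame of yellow_rack_end between -0.056 and -0.044 m and z of short_yellow_center in the frame of yellow_rack_end between 0.0235 and 0.0315 m and y of yellow_stop_grip in the frame of yellow_rack_end above -0.104 m); the robot touches nothing.
It fails at once if the teal pot is pushed more than 30 mm from its place or tipped (distance of teal_pot from where it was at the start of the episode above 0.03 m or angle between teal_pot's own z axis and vertical above 0.35 rad).
It fails at once if the white bottle is pushed more than 30 mm from its place or tipped (distance of feed_bottle from where it was at the start of the episode above 0.03 m or angle between feed_bottle's own z axis and vertical above 0.35 rad).
It also fails if it takes over 144 s, if anything falls off the work surface, if the arm or the gripper's body presses on something with over 40 N, if the wrist force passes 120 N, or if a joint passes its speed limit or range.

## Working session

There is one attempt and no reset: what is moved stays moved. The work goes in short steps, Python scripts to look and compute and a tool call to move; the robot and the scene stay as the last step left them, time stands still between calls to the robot, and variables do not carry over. Pictures are saved under pics/ and viewed, and the job is handed in when it is done.

Besides the shell and the picture viewer there is one more tool, called after "Emit:" as name(argument=value, ...), one argument or row to a line, values as JSON. apply_moves: Moves the arm, as the interface text tells. Its arguments: {"type":"object","properties":{"moves":{"type":"array","items":{"type":"array","items":{"type":"number"}}},"squeeze":{"type":"number"}},"required":["moves"]}

```bash
ls; mkdir -p pics; python3 - <<'E'
from cell import env,snapshot
import cv2,json,numpy as np
print(env.state())
for n in ["scene","top","wrist"]:
    s=snapshot(n)
    cv2.imwrite(f"pics/{n}0.png",s["image"][:,:,::-1])
    np.save(f"pics/{n}0.npy",s,allow_pickle=True)
    print(n,{k:v for k,v in s.items() if k!="image"})
E
```

```text
pics
{'time': 0.0, 'qpos': array([ 1.20170924e+00,  3.79421390e-01,  1.73478041e+00, -1.62088338e-05,
        1.02852429e+00, -3.32756290e-02]), 'qd': array([ 0.00094605, -0.00055695, -0.00116162,  0.00118938,  0.00274734,
        0.0021938 ]), 'effort': array([-3.85451067e-04, -7.63740993e+01, -4.34355855e+01,  6.50149095e-02,
        4.24477877e-02, -1.06653497e-04]), 'ee_pos': array([0.23059667, 0.66072678, 0.40407936]), 'tool_rot': array([ 3.12055712,  1.56966281, -1.92763494]), 'contact_force': array([ 1.01186755,  0.84594679, -0.36779603]), 'wrist_torque': array([0.01304853, 0.02781922, 0.07597831]), 'finger_gap': 1.0000337270744672}
scene {'fx': 487.97390259506096, 'fy': 487.97390259506096, 'cx': 255.32612088784884, 'cy': 188.82398095977751, 'xyz': array([1.24127703, 0.51751483, 1.12209448]), 'rotation': array([0.67253838, 0.01472218, 2.22242723])}
top {'fx': 436.63098557068196, 'fy': 436.63098557068196, 'cx': 251.25715165331155, 'cy': 194.3053873028086, 'xyz': array([ 0.45150885, -0.02856437,  1.21462632]), 'rotation': array([ 0.08347265, -0.007255  , -1.56630223])}
wrist {'fx': 338.7832190925662, 'fy': 338.7832190925662, 'cx': 253.55955565178263, 'cy': 194.1729454877423, 'xyz': array([0.1634932 , 0.68405568, 0.3838998 ]), 'rotation': array([-0.25211114,  0.00181761,  1.23529266])}
```

```bash
python3 - <<'E'
import cv2
for n in ["scene","top"]:
    i=cv2.imread(f"pics/{n}0.png"); cv2.imwrite(f"pics/{n}0b.png",cv2.resize(i,(800,600),interpolation=cv2.INTER_CUBIC))
E
```

```text
(no output)
```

View pics/scene0b.png

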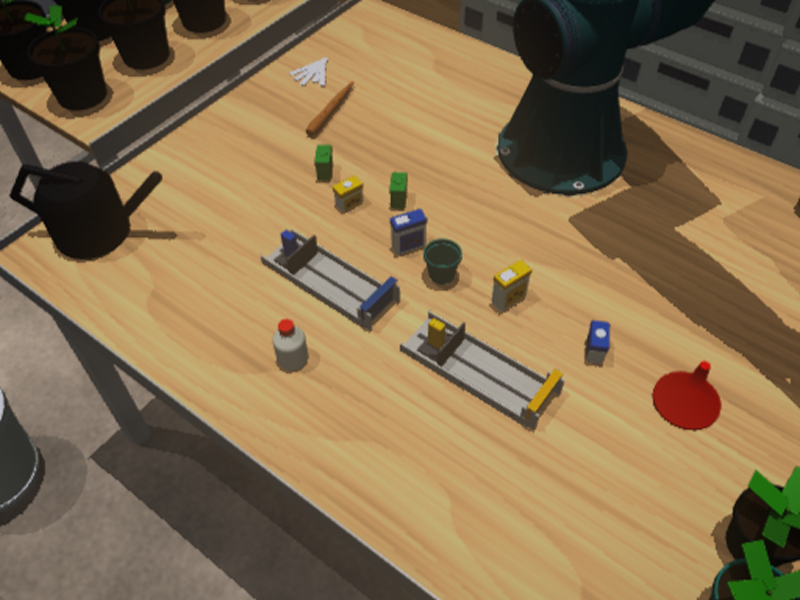

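View pics/top0b.png

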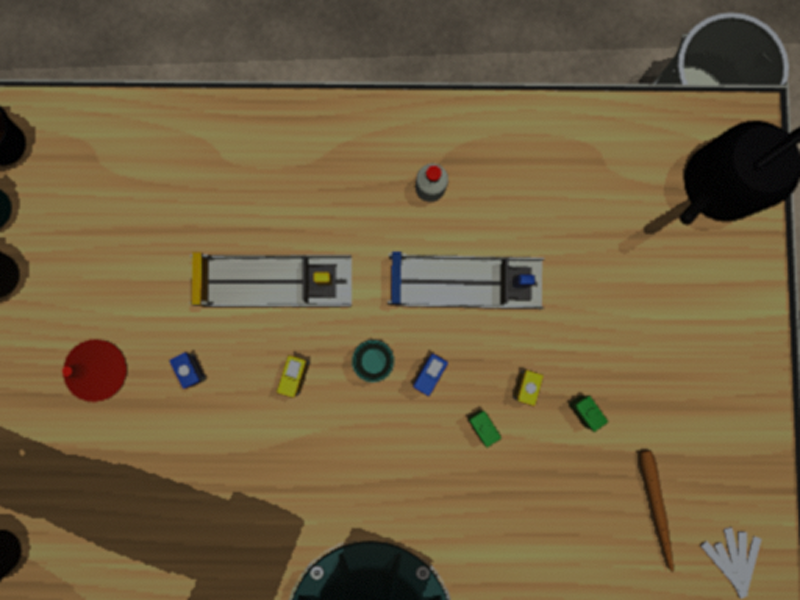

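Top view (800x600): candidates are short blue (186,370), tall yellow (292,375), tall blue (430,373), short yellow (529,387), with green look-alikes at (485,428) and (590,412). The racks are at (270,282) yellow and (468,282) blue. I'll enlarge crops for measurement.

```bash
cat > h.py <<'E'
import numpy as np,cv2
from scipy.spatial.transform import Rotation as R
def load(n): return np.load(f"pics/{n}.npy",allow_pickle=True).item()
def snap(cam,name):
    from cell import snapshot
    s=snapshot(cam); np.save(f"pics/{name}.npy",s,allow_pickle=True); return s
def rot(s): return R.from_euler('xyz',s["rotation"]).as_matrix()
def proj(s,P):
    p=(np.atleast_2d(P)-s["xyz"])@rot(s); d=-p[:,2]
    return np.c_[s["cx"]+s["fx"]*p[:,0]/d, s["cy"]-s["fy"]*p[:,1]/d]
def unproj(s,uv,z):
    uv=np.atleast_2d(np.array(uv,float)); r=np.c_[(uv[:,0]-s["cx"])/s["fx"],-(uv[:,1]-s["cy"])/s["fy"],-np.ones(len(uv))]@rot(s).T
    return s["xyz"]+r*((z-s["xyz"][2])/r[:,2])[:,None]
def crop(s,x0,y0,w,h,k,fn,grid=10,boxes=()):
    im=s["image"][:,:,::-1].copy()
    c=cv2.resize(im[y0:y0+h,x0:x0+w],None,fx=k,fy=k,interpolation=cv2.INTER_CUBIC)
    c=cv2.convertScaleAbs(c,alpha=1.5)
    for B in boxes:
        for a,b in B:
            q=(proj(s,[a,b])+0.5-[x0,y0])*k
            cv2.line(c,tuple(int(v) for v in q[0]),tuple(int(v) for v in q[1]),(255,0,255),1)
    for g in range(0,w,grid):
        cv2.line(c,(g*k,0),(g*k,5),(0,0,255),1); cv2.putText(c,str(x0+g),(g*k,16),0,.35,(0,0,255),1)
    for g in range(0,h,grid):
        cv2.line(c,(0,g*k),(5,g*k),(0,0,255),1); cv2.putText(c,str(y0+g),(6,g*k+4),0,.35,(0,0,255),1)
    cv2.imwrite(f"pics/{fn}.png",c)
def box(x,y,z0,yaw,wx,wy,h):
    c,sn=np.cos(yaw),np.sin(yaw)
    def P(a,b,z): return [x+c*a-sn*b,y+sn*a+c*b,z]
    k=[(-1,-1),(1,-1),(1,1),(-1,1)]
    b=[P(i*wx/2,j*wy/2,z0) for i,j in k]; t=[P(i*wx/2,j*wy/2,z0+h) for i,j in k]
    return [(b[i],b[(i+1)%4]) for i in range(4)]+[(t[i],t[(i+1)%4]) for i in range(4)]+[(b[i],t[i]) for i in range(4)]
E
python3 - <<'E'
from h import *
s=load("top0")
crop(s,100,210,160,60,5,"c1"); crop(s,250,210,150,80,5,"c2")
crop(s,115,150,120,60,6,"c3"); crop(s,240,150,120,60,6,"c4")
E
```

```text
(no output)
```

View pics/c1.png

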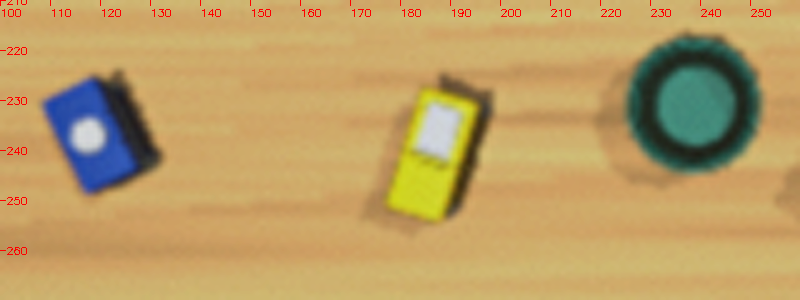

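View pics/c2.png

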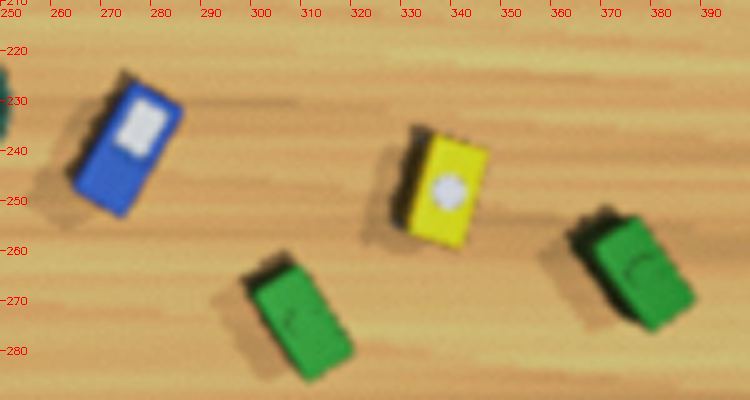

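View pics/c3.png

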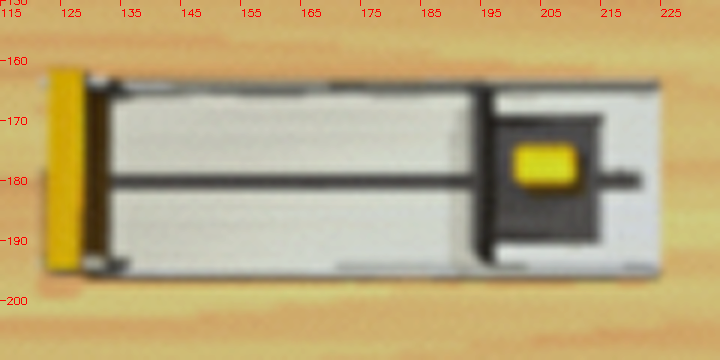

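View pics/c4.png

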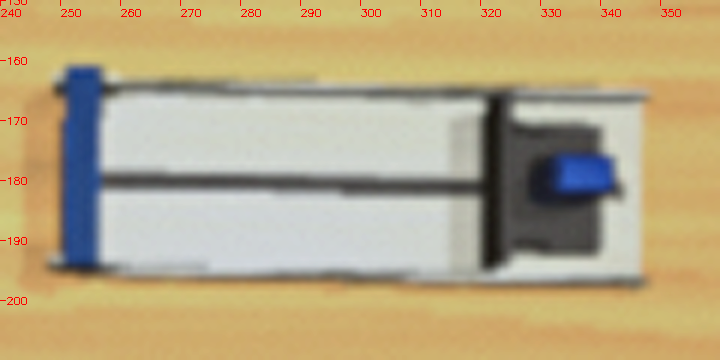

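```bash
cat > fit.py <<'E'
from h import *
from scipy.optimize import least_squares
s=load("top0"); sc=load("scene0")
C={"SB":(56,55,[(108.5,230),(119.5,225),(127.5,244),(117,248.5)]),
"TY":(66,80,[(184.5,227.5),(195.5,230.5),(188,254),(177,251)]),
"TB":(66,80,[(276.5,226),(286.5,231.5),(274.5,253.5),(264.5,247)]),
"SY":(56,55,[(335,236.5),(347.5,240),(342,259.5),(329.5,256)])}
B=[]
for k,(w,h,c) in C.items():
    c=np.array(c)-0.5
    q=unproj(s,c,h/1e3); m=q.mean(0); d=(q[0]-q[3]+q[1]-q[2])[:2]; y0=np.arctan2(d[1],d[0])
    # order: corners (0)=+x,+y ; (1)=+x,-y ; (2)=-x,-y ; (3)=-x,+y
    L=[np.array(a) for a in [(1,1),(1,-1),(-1,-1),(-1,1)]]
    def P(p):
        co,si=np.cos(p[2]),np.sin(p[2])
        return [[p[0]+co*a*w/2e3-si*b*.016,p[1]+si*a*w/2e3+co*b*.016,h/1e3] for a,b in L]
    r=least_squares(lambda p:(proj(s,P(p))-c).ravel(),[m[0],m[1],y0])
    print(k,r.x.round(4),"deg",np.degrees(r.x[2]).round(1),"rms",np.sqrt(np.mean(r.fun**2)).round(2))
    B.append(box(r.x[0],r.x[1],0,r.x[2],w/1e3,.032,h/1e3))
# racks: tray outer corners at rail top z=.02 (far end floor) 
for k,pts in {"Y":[(123,161.5),(123,195.2),(128.7,161.7),(128.7,195.2)],"B":[(250.3,161.3),(249.8,194.7),(256.5,161.0),(256.3,195)]}.items():
    print(k,"plate top z.058",unproj(s,np.array(pts)-.5,.058).round(4).tolist())
for k,pts in {"Y":[(224.7,164.2),(224.7,196),(132,163.8),(132,196)],"B":[(346,166),(346,197.3),(260,164.7),(260,195.7)]}.items():
    print(k,"rails z.02",unproj(s,np.array(pts)-.5,.02).round(4).tolist())
print("grip tops Y,B z.069",unproj(s,np.array([(205.3,177.5),(337.5,178.7)])-.5,.069).round(4).tolist())
crop(s,100,140,270,130,3,"f1",boxes=B)
crop(sc,210,90,200,150,4,"f2",boxes=B)
E
python3 fit.py
```

```text
SB [0.4355 0.3155 0.4371] deg 25.0 rms 0.33
TY [ 0.4266  0.1322 -0.2877] deg -16.5 rms 0.54
TB [ 0.4309 -0.0983 -0.5151] deg -29.5 rms 0.47
SY [ 0.4088 -0.2664 -0.2835] deg -16.2 rms 0.46
Y plate top z.058 [[0.6358, 0.3076, 0.058], [0.5455, 0.305, 0.058], [0.6353, 0.2924, 0.058], [0.5456, 0.2899, 0.058]]
B plate top z.058 [[0.6383, -0.0322, 0.058], [0.5486, -0.0313, 0.058], [0.6392, -0.0488, 0.058], [0.5479, -0.0486, 0.058]]
Y rails z.02 [[0.6359, 0.0383, 0.02], [0.5478, 0.0374, 0.02], [0.6356, 0.2937, 0.02], [0.5465, 0.2913, 0.02]]
B rails z.02 [[0.6328, -0.297, 0.02], [0.5459, -0.2959, 0.02], [0.6351, -0.0592, 0.02], [0.5492, -0.0594, 0.02]]
grip tops Y,B z.069 [[0.5926, 0.0864, 0.069], [0.5913, -0.263, 0.069]]
```

View pics/f1.png

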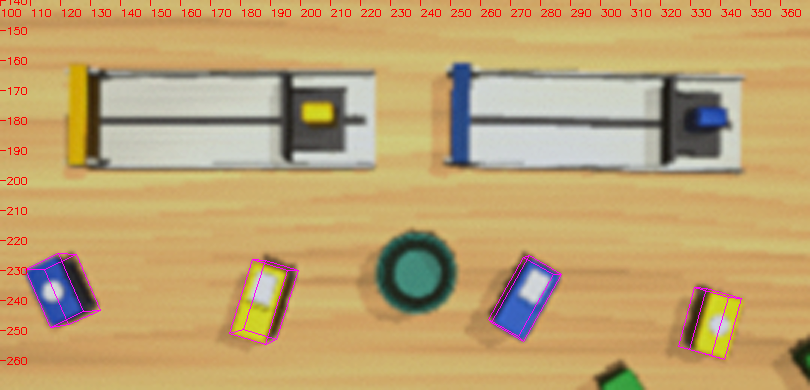

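View pics/f2.png

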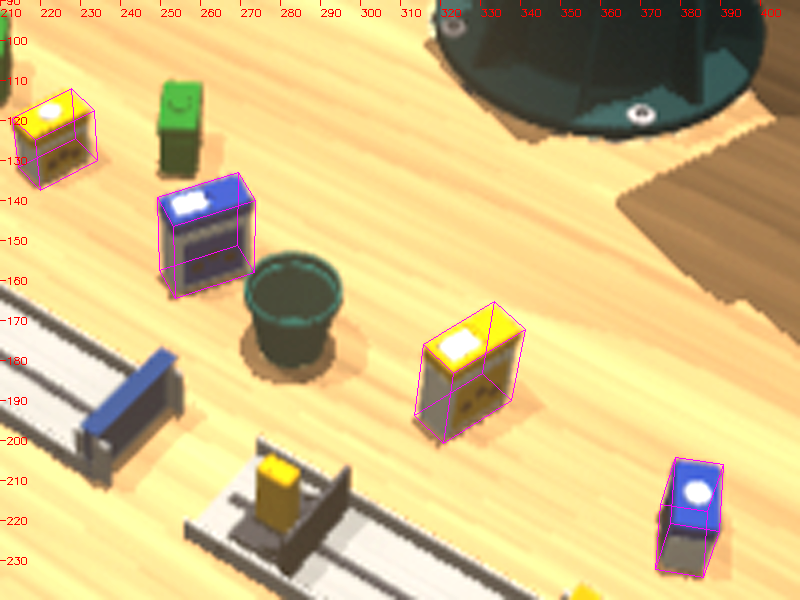

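```bash
python3 - <<'E'
from h import *
s=load("top0"); sc=load("scene0")
crop(sc,155,140,110,75,7,"s1",boxes=[]); crop(sc,250,190,115,85,6,"s2")
# hypothesised: rack frames
def rack(x,y,yaw,stop):
    c,n=np.cos(yaw),np.sin(yaw)
    def b(cx,cy,z0,wx,wy,h): return box(x+c*cx-n*cy,y+n*cx+c*cy,z0,yaw,wx,wy,h)
    return b(0,.006-.131,0,.09,.262,.020)+b(0,.003,.004,.09,.006,.054)+b(0,-stop+34e-3,.004,.078,.003,.051)+b(0,-stop,.02,.018,.028,.049)
B=[rack(.5912,.294,.012,.209),rack(.5925,-.0405,-.01,.2215)]
crop(s,115,145,125,65,6,"r1",boxes=B);crop(s,240,145,125,65,6,"r2",boxes=B)
crop(sc,155,140,210,140,4,"r3",boxes=B)
E
```

```text
(no output)
```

View pics/s1.png

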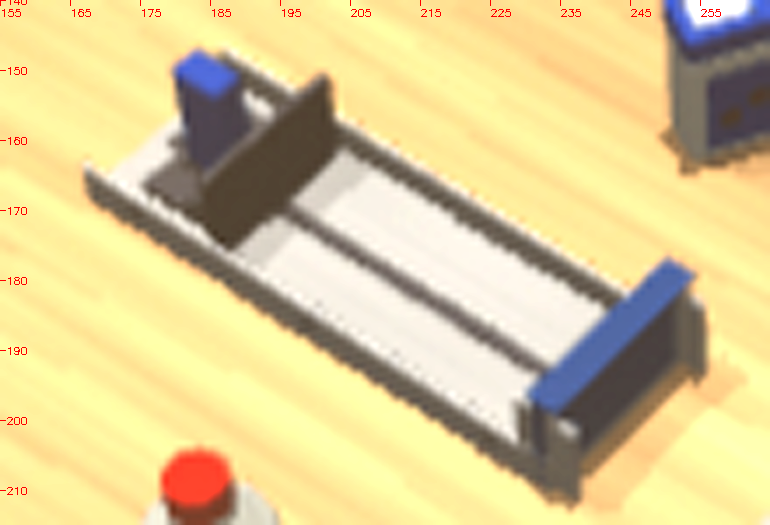

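View pics/r1.png

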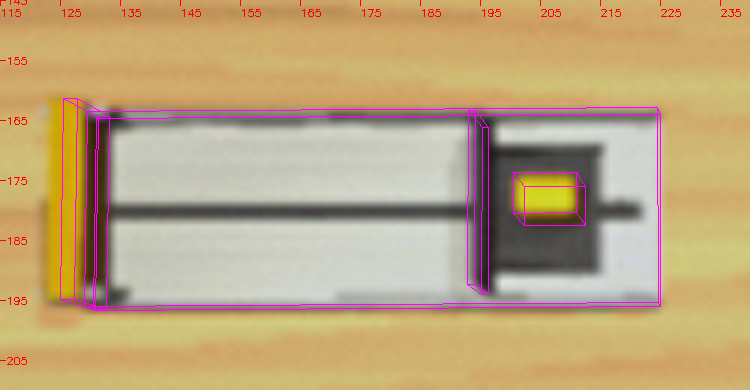

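View pics/r2.png

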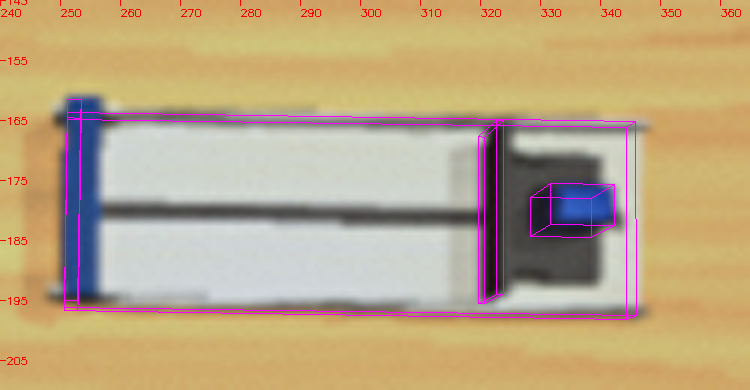

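View pics/r3.png

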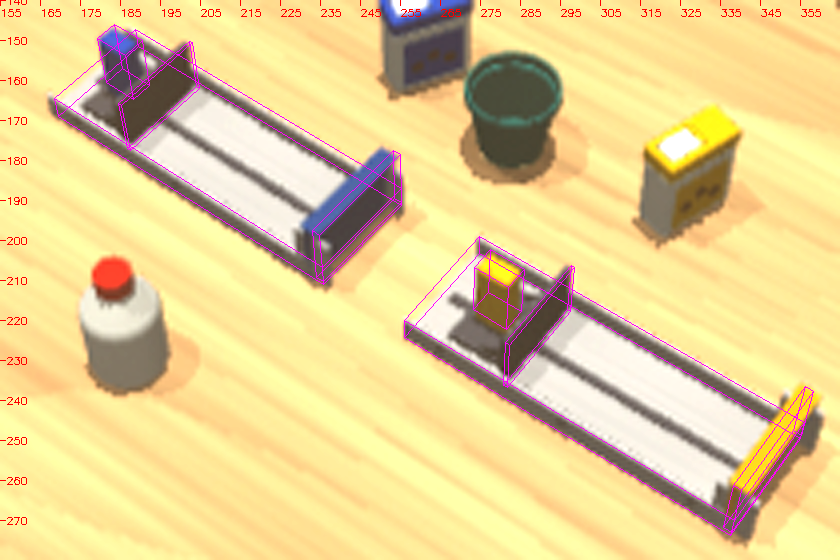

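```bash
python3 - <<'E'
from h import *
s=load("top0"); sc=load("scene0")
print("Y foot",unproj(s,[(132.7,180)],.004), "Y rail far end floor",unproj(s,[(224.2,180)],.004),"top of plate edges",unproj(s,[(122.5,178),(128.2,178)],.058))
print("B far end floor",unproj(s,[(346,182)],.004),"plate",unproj(s,[(250,178),(256,178)],.058))
print("slot ends Y",unproj(s,[(132,179.5),(221,179.7)],.004)," B",unproj(s,[(256.5,179.3),(342,181)],.004))
# stop plate front foot/top
print("stop Y top front",unproj(s,[(193,180)],.055),"B",unproj(s,[(319.5,180)],.055))
crop(sc,325,225,45,45,13,"s3")
E
```

```text
Y foot [[0.5911282 0.2934192 0.004    ]] Y rail far end floor [[0.59248845 0.03874562 0.004     ]] top of plate edges [[0.59011018 0.30629006 0.058     ]
 [0.59019153 0.29115387 0.058     ]]
B far end floor [[ 0.58868337 -0.30139684  0.004     ]] plate [[ 0.59193365 -0.03297242  0.058     ]
 [ 0.59201966 -0.04897337  0.058     ]]
slot ends Y [[0.59251872 0.29540267 0.004     ]
 [0.59328265 0.04767403 0.004     ]]  B [[ 0.5949353  -0.05133478  0.004     ]
 [ 0.59143436 -0.29024221  0.004     ]]
stop Y top front [[0.58610468 0.11917507 0.055     ]] B [[ 0.58791071 -0.21896041  0.055     ]]
```

View pics/s3.png

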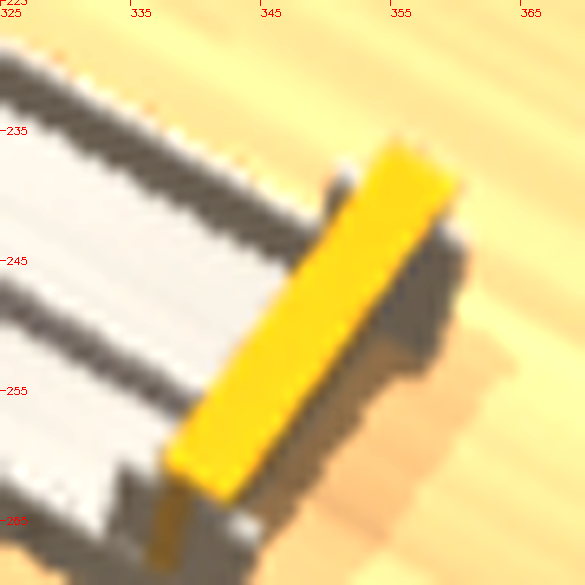

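```bash
cat > plan.py <<'E'
import sys
from h import *
from cell import env
G=0.172
def plan(x,y,z,jaw,n=None,grip=100):
    """grasp point target xyz; jaw = world yaw (deg) of tool z axis (mod 180)"""
    s=env.state(); p=s["ee_pos"]; Rm=R.from_euler('xyz',s["tool_rot"]).as_matrix()
    cur=np.degrees(np.arctan2(Rm[1,2],Rm[0,2]))
    d=(jaw-cur+90)%180-90; j=np.radians(cur+d)
    zt=np.array([np.cos(j),np.sin(j),0]); xt=np.array([0,0,-1.]); Rt=np.c_[xt,np.cross(zt,xt),zt]
    pt=np.array([x,y,z+G])
    rv=R.from_matrix(Rm.T@Rt).as_rotvec(degrees=True)
    D=np.linalg.norm(pt-p)*1e3; A=np.linalg.norm(rv)
    k=n or max(1,int(np.ceil(max(D/48,A/8.3))))
    print("t",round(s["time"],2),"tcp",p.round(4),"jaw",cur.round(2),"gap",round(s["finger_gap"],3),"F",s["contact_force"].round(1),"tilt",np.degrees(np.arccos(-Rm[2,0])).round(2),"q",s["qpos"].round(2))
    print("dist %.1f ang %.1f rows %d"%(D,A,k))
    rows=[];cp=p.copy();cR=Rm.copy()
    for i in range(k):
        m=k-i
        sh=(cR.T@((pt-cp)/m))*1e3
        rv=R.from_matrix(cR.T@Rt).as_rotvec(degrees=True)/m
        row=[grip]+[round(v) if m>1 else round(v,1) for v in sh]+[round(v,1) for v in rv]
        rows.append(row); cp=cp+cR@np.array(row[1:4])/1e3; cR=cR@R.from_rotvec(row[4:],degrees=True).as_matrix()
    for i in range(0,k,5): print(rows[i:i+5])
if __name__=="__main__":
    a=[float(v) for v in sys.argv[1:]]
    plan(*a[:4],n=int(a[4]) if len(a)>4 and a[4]>0 else None,grip=a[5] if len(a)>5 else 100)
E
python3 plan.py .4355 .3155 .20 25
```

```text
t 0.15 tcp [0.2306 0.6608 0.4042] jaw 70.76 gap 0.996 F [-0.  -0.4  0.2] tilt 0.05 q [ 1.2   0.38  1.73  0.    1.03 -0.03]
dist 402.8 ang 45.8 rows 9
[[100, 4, -34, -29, np.float64(5.1), np.float64(-0.0), np.float64(0.0)], [100, 4, -37, -26, np.float64(5.1), np.float64(-0.0), np.float64(0.0)], [100, 3, -39, -22, np.float64(5.1), np.float64(-0.0), np.float64(0.0)], [100, 4, -40, -19, np.float64(5.1), np.float64(-0.0), np.float64(0.0)], [100, 3, -42, -15, np.float64(5.1), np.float64(-0.0), np.float64(0.0)]]
[[100, 4, -43, -11, np.float64(5.1), np.float64(-0.0), np.float64(0.0)], [100, 3, -44, -7, np.float64(5.1), np.float64(-0.0), np.float64(0.0)], [100, 4, -44, -3, np.float64(5.0), np.float64(-0.0), np.float64(0.0)], [100, np.float64(3.4), np.float64(-44.9), np.float64(0.1), np.float64(5.1), np.float64(-0.0), np.float64(0.0)]]
```

```bash
sed -i 's/round(v) if m>1 else round(v,1) for v/round(float(v)) if m>1 else round(float(v),1) for v/; s/\[round(v,1) for v in rv\]/[round(float(v),1) for v in rv]/' plan.py; python3 plan.py .4266 .1322 .19 -16.5 15
```

```text
t 0.15 tcp [0.2306 0.6608 0.4042] jaw 70.76 gap 0.996 F [-0.  -0.4  0.2] tilt 0.05 q [ 1.2   0.38  1.73  0.    1.03 -0.03]
dist 565.3 ang 87.3 rows 15
[[100, 3, -24, -29, 5.8, -0.0, 0.0], [100, 3, -27, -26, 5.8, -0.0, 0.0], [100, 3, -29, -24, 5.8, -0.0, 0.0], [100, 3, -32, -20, 5.8, -0.0, 0.0], [100, 3, -33, -17, 5.8, -0.0, 0.0]]
[[100, 3, -35, -14, 5.8, -0.0, 0.0], [100, 3, -36, -10, 5.8, -0.0, 0.0], [100, 3, -37, -6, 5.8, -0.0, 0.0], [100, 3, -38, -3, 5.8, -0.0, 0.0], [100, 3, -38, 1, 5.8, -0.0, 0.0]]
[[100, 3, -37, 5, 5.9, -0.0, 0.0], [100, 2, -37, 9, 5.8, -0.0, 0.0], [100, 3, -35, 12, 5.9, -0.0, 0.0], [100, 2, -34, 16, 5.8, -0.0, 0.0], [100, 2.6, -32.2, 19.1, 5.9, -0.0, 0.0]]
```

Emit:
apply_moves(
  moves=[
    [100, 3, -24, -29, 5.8, 0, 0],
    [100, 3, -27, -26, 5.8, 0, 0],
    [100, 3, -29, -24, 5.8, 0, 0],
    [100, 3, -32, -20, 5.8, 0, 0],
    [100, 3, -33, -17, 5.8, 0, 0],
  ],
)

```text
time: 0.65
ee_pos: [0.2967, 0.4837, 0.3895]
tool_rot: [-2.671, 1.571, -1.946]
contact_force: [-0.0, -0.1, 0.1]
finger_gap: 1.003
```

Emit:
apply_moves(
  moves=[
    [100, 3, -35, -14, 5.8, 0, 0],
    [100, 3, -36, -10, 5.8, 0, 0],
    [100, 3, -37, -6, 5.8, 0, 0],
    [100, 3, -38, -3, 5.8, 0, 0],
    [100, 3, -38, 1, 5.8, 0, 0],
  ],
)

```text
time: 1.15
ee_pos: [0.3619, 0.3067, 0.3746]
tool_rot: [-0.497, 1.571, -0.278]
contact_force: [0.9, -0.3, 0.4]
finger_gap: 0.997
```

Emit:
apply_moves(
  moves=[
    [100, 3, -37, 5, 5.9, 0, 0],
    [100, 2, -37, 9, 5.8, 0, 0],
    [100, 3, -35, 12, 5.9, 0, 0],
    [100, 2, -34, 16, 5.8, 0, 0],
    [100, 2.6, -32.2, 19.1, 5.9, 0, 0],
  ],
)

```text
time: 1.65
ee_pos: [0.4269, 0.1309, 0.3622]
tool_rot: [0.473, 1.57, 0.18]
contact_force: [0.8, 1.4, -0.4]
finger_gap: 1.002
```

```bash
python3 - <<'E'
from h import *
s=snap("wrist","w1"); t=snap("top","t1")
cv2.imwrite("pics/w1.png",cv2.resize(s["image"][:,:,::-1],(800,600)))
x=box(.4266,.1322,0,-.2877,.066,.032,.08)
crop(s,0,0,512,384,1,"w1b",grid=50,boxes=[x])
print(s["xyz"],s["rotation"])
E
python3 plan.py .4266 .1322 .05 -16.5
```

```text
[0.44643415 0.19833418 0.34191059] [-0.25348218  0.00046004 -0.29248904]
t 1.75 tcp [0.4275 0.1296 0.3619] jaw -16.93 gap 1.001 F [-0.4  0.1 -0.2] tilt 0.02 q [ 0.24  0.03  2.26 -0.    0.85  0.54]
dist 140.0 ang 0.4 rows 3
[[100, 47, 1, -1, -0.1, 0.0, 0.0], [100, 46, 1, 0, -0.2, 0.0, 0.0], [100, 46.9, 0.3, -0.6, -0.1, 0.0, 0.0]]
```

View pics/w1b.png

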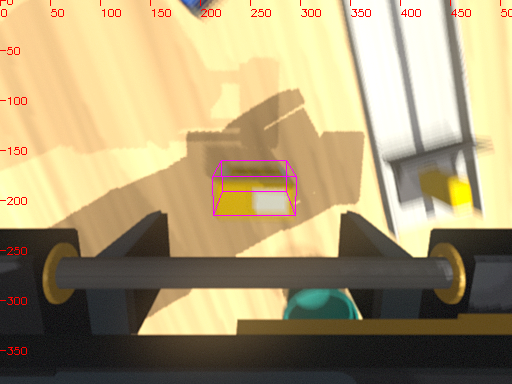

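Emit:
apply_moves(
  moves=[
    [100, 47, 1, -1, -0.1, 0, 0],
    [100, 46, 1, 0, -0.2, 0, 0],
    [100, 46.9, 0.3, -0.6, -0.1, 0, 0],
    [100, 0, 0, 0, 0, 0, 0],
  ],
)

```text
time: 2.15
ee_pos: [0.4234, 0.1348, 0.2173]
tool_rot: [-2.607, 1.56, -2.888]
contact_force: [-0.5, -0.2, 1.1]
finger_gap: 1.001
```

Emit:
apply_moves(
  moves=[
    [0, 0, 0, 0, 0, 0, 0],
    [0, 0, 0, 0, 0, 0, 0],
    [0, 0, 0, 0, 0, 0, 0],
    [0, 0, 0, 0, 0, 0, 0],
    [0, 0, 0, 0, 0, 0, 0],
  ],
  squeeze=25,
)

```text
time: 2.65
ee_pos: [0.4267, 0.1353, 0.2244]
tool_rot: [0.575, 1.567, 0.294]
contact_force: [-3.6, 0.5, 21.7]
finger_gap: 0.721
```

Emit:
apply_moves(
  moves=[
    [0, 0, 0, 0, 0, 0, 0],
    [0, 0, 0, 0, 0, 0, 0],
    [0, 0, 0, 0, 0, 0, 0],
  ],
)

```text
time: 2.95
ee_pos: [0.4267, 0.1353, 0.2244]
tool_rot: [0.573, 1.568, 0.292]
contact_force: [-4.2, 1.1, 21.8]
finger_gap: 0.726
```

```bash
python3 plan.py .43 .135 .17 -16.5 3 0;python3 plan.py .5920 .271 .17 0.2 -1 0
```

```text
t 2.95 tcp [0.4267 0.1353 0.2244] jaw -16.15 gap 0.726 F [-4.2  1.1 21.8] tilt 0.19 q [0.26 0.32 2.28 0.   0.54 0.54]
dist 117.6 ang 0.4 rows 3
[[0.0, -39, 0, 1, 0.1, 0.1, -0.0], [0.0, -39, 0, 1, 0.1, 0.0, -0.1], [0.0, -39.6, 0.7, 1.5, 0.2, 0.1, -0.0]]
t 2.95 tcp [0.4267 0.1353 0.2244] jaw -16.15 gap 0.726 F [-4.2  1.1 21.8] tilt 0.19 q [0.26 0.32 2.28 0.   0.54 0.54]
dist 244.1 ang 16.3 rows 6
[[0.0, -19, 29, 20, -2.7, 0.0, -0.0], [0.0, -20, 29, 22, -2.7, 0.0, -0.0], [0.0, -19, 27, 23, -2.7, 0.0, -0.0], [0.0, -20, 26, 24, -2.7, 0.1, -0.0], [0.0, -20, 25, 25, -2.8, 0.0, -0.0]]
[[0.0, -19.0, 24.4, 26.9, -2.7, 0.1, -0.1]]
```

```bash
python3 - <<'E'
from h import *
s=snap("wrist","w2"); t=snap("scene","s2")
cv2.imwrite("pics/w2.png",s["image"][:,:,::-1])
crop(t,200,40,250,190,3,"s2",grid=50)
E
```

```text
(no output)
```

View pics/w2.png

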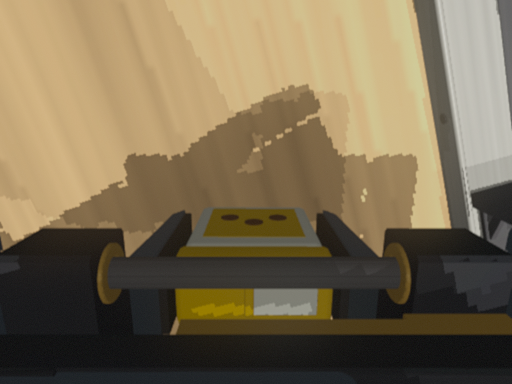

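View pics/s2.png

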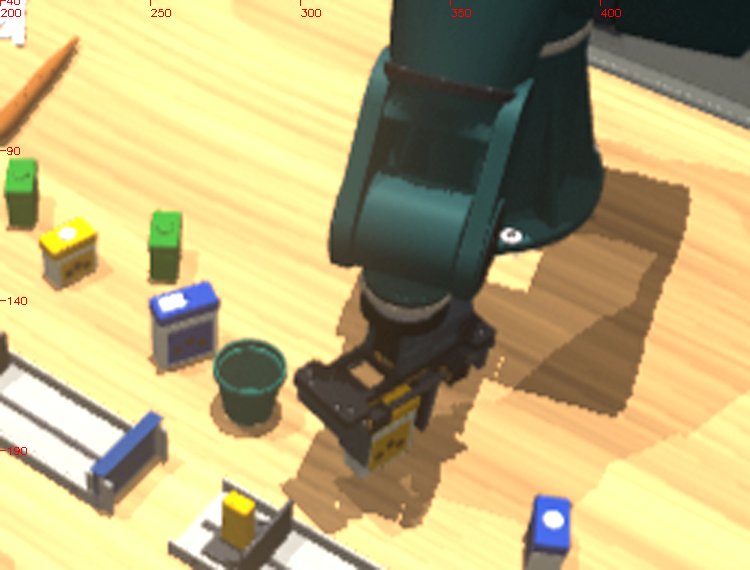

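Emit:
apply_moves(
  moves=[
    [0, -20, 0, 0, 0, 0, 0],
    [0, -40, 0, 1, 0.1, 0, 0],
    [0, -40, 0, 1, 0.1, 0, 0],
    [0, -22, 0, 0, 0, 0, 0],
    [0, 0, 0, 0, 0, 0, 0],
  ],
)

```text
time: 3.55
ee_pos: [0.4284, 0.1347, 0.3482]
tool_rot: [0.539, 1.563, 0.254]
contact_force: [0.9, -0.4, -1.7]
finger_gap: 0.723
```

```bash
python3 plan.py .5920 .271 .17 0.2 5 0; python3 - <<'E'
from h import *
s=snap("wrist","w3")
cv2.imwrite("pics/w3.png",s["image"][:,:,::-1])
E
```

```text
t 3.55 tcp [0.4284 0.1347 0.3482] jaw -16.34 gap 0.723 F [ 0.9 -0.4 -1.7] tilt 0.42 q [0.25 0.06 2.26 0.   0.81 0.54]
dist 213.0 ang 16.5 rows 5
[[0.0, 2, 35, 24, -3.3, 0.1, -0.0], [0.0, 1, 34, 26, -3.3, 0.1, -0.0], [0.0, 1, 33, 27, -3.3, 0.1, -0.1], [0.0, 2, 31, 29, -3.3, 0.0, -0.0], [0.0, 1.1, 28.5, 31.7, -3.3, 0.1, -0.1]]
```

View pics/w3.png

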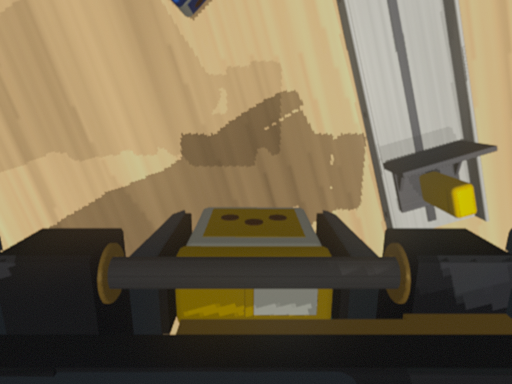

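Emit:
apply_moves(
  moves=[
    [0, 2, 35, 24, -3.3, 0.1, 0],
    [0, 1, 34, 26, -3.3, 0.1, 0],
    [0, 1, 33, 27, -3.3, 0.1, -0.1],
    [0, 2, 31, 29, -3.3, 0, 0],
    [0, 1.1, 28.5, 31.7, -3.3, 0.1, -0.1],
  ],
)

```text
time: 4.1
ee_pos: [0.5919, 0.2719, 0.3346]
tool_rot: [-2.808, 1.561, -2.802]
contact_force: [0.2, 0.1, -1.3]
finger_gap: 0.724
```

Emit:
apply_moves(
  moves=[
    [0, 25, 0, 0, 0, 0, 0],
    [0, 15, 0, 0, 0, 0, 0],
    [0, 0, 0, 0, 0, 0, 0],
  ],
)

```text
time: 4.4
ee_pos: [0.5894, 0.2699, 0.293]
tool_rot: [-2.788, 1.557, -2.785]
contact_force: [-0.6, -0.2, -1.8]
finger_gap: 0.723
```

```bash
python3 plan.py .5920 .271 .0574 0.2 5 0; python3 - <<'E'
from h import *
s=snap("wrist","w4"); t=snap("scene","s4"); t2=snap("top","t4")
cv2.imwrite("pics/w4.png",s["image"][:,:,::-1])
crop(t,260,140,140,140,5,"s4",grid=20)
crop(t2,80,120,160,120,5,"t4",grid=20)
E
```

```text
t 4.4 tcp [0.5894 0.2699 0.293 ] jaw 0.14 gap 0.723 F [-0.6 -0.2 -1.8] tilt 0.78 q [0.39 0.45 1.88 0.   0.83 0.39]
dist 63.7 ang 0.8 rows 5
[[0.0, 13, 0, 1, -0.0, -0.1, 0.1], [0.0, 13, 0, 1, -0.0, -0.2, 0.0], [0.0, 13, 0, 0, -0.0, -0.1, 0.1], [0.0, 12, 1, 1, -0.0, -0.2, 0.0], [0.0, 12.6, 0.2, 0.1, -0.1, -0.1, 0.1]]
```

View pics/w4.png

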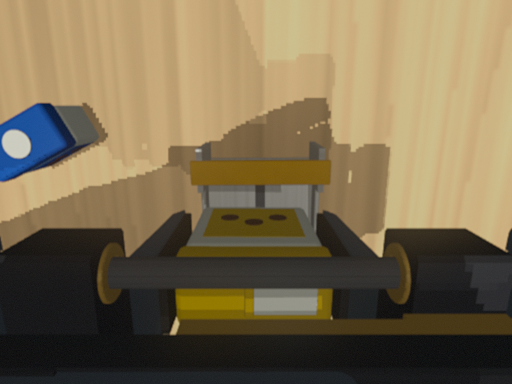

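View pics/s4.png

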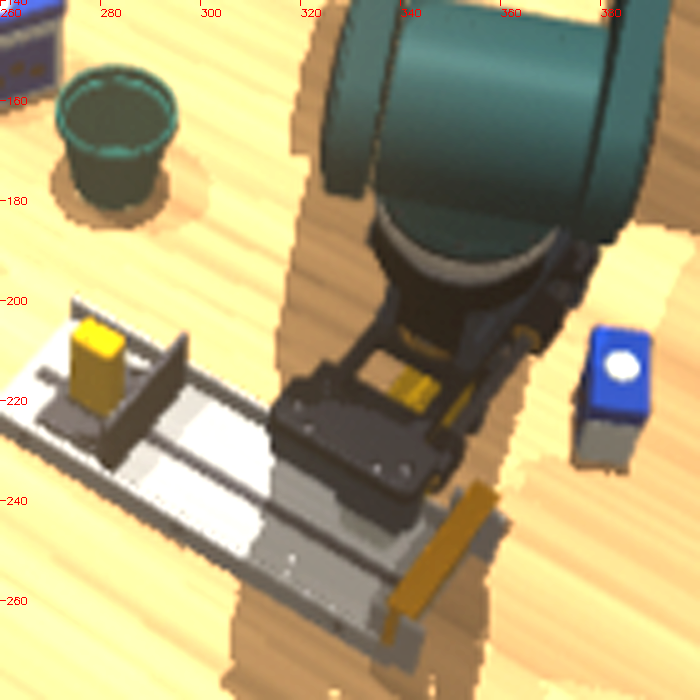

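View pics/t4.png

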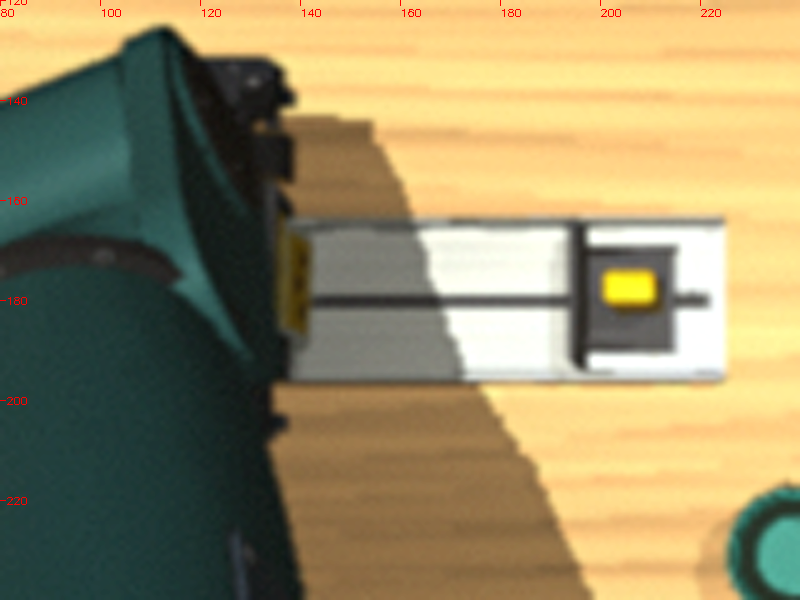

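```bash
python3 - <<'E'
from h import *
s=load("w4")
print(unproj(s,[(191,185),(330,184.5),(191,161),(330,160.5)],.058).round(4))
print("slot",unproj(s,[(255,195),(265,195)],.004).round(4), "rails",unproj(s,[(204,190),(317,190)],.02).round(4))
E
```

```text
[[0.5446 0.2896 0.058 ]
 [0.6349 0.2904 0.058 ]
 [0.5453 0.3053 0.058 ]
 [0.6339 0.3061 0.058 ]]
slot [[0.5859 0.2687 0.004 ]
 [0.5941 0.2687 0.004 ]] rails [[0.5467 0.2767 0.02  ]
 [0.6335 0.2772 0.02  ]]
```

Emit:
apply_moves(
  moves=[
    [0, 15, 0, 0, 0, -0.2, 0.1],
    [0, 20, 0, 0, 0, -0.2, 0.1],
    [0, 15, 0, 0, 0, -0.2, 0.1],
    [0, 8, 0, 0, 0, -0.1, 0],
    [0, 0, 0, 0, 0, 0, 0],
  ],
)

```text
time: 5.05
ee_pos: [0.5905, 0.2705, 0.2374]
tool_rot: [0.558, 1.567, 0.561]
contact_force: [-0.6, 0.2, -1.7]
finger_gap: 0.724
```

```bash
python3 plan.py .590 .270 .0564 0.2 2 0
```

```text
t 5.05 tcp [0.5905 0.2705 0.2374] jaw 0.15 gap 0.724 F [-0.6  0.2 -1.7] tilt 0.24 q [0.39 0.53 1.88 0.   0.72 0.39]
dist 9.0 ang 0.2 rows 2
[[0.0, 4, 0, 0, -0.0, 0.1, -0.1], [0.0, 5.0, -0.5, -0.5, -0.0, 0.1, -0.0]]
```

Emit:
apply_moves(
  moves=[
    [0, 4, 0, 0, 0, 0, 0],
    [0, 3, 0, 0, 0, 0, 0],
    [0, 0, 0, 0, 0, 0, 0],
    [0, 0, 0, 0, 0, 0, 0],
  ],
)

```text
time: 5.45
ee_pos: [0.591, 0.2707, 0.2319]
tool_rot: [0.506, 1.565, 0.509]
contact_force: [-0.6, 0.3, -0.7]
finger_gap: 0.724
```

Emit:
apply_moves(
  moves=[
    [0, 2, 0, 0, 0, 0, 0],
    [0, 1.5, 0, 0, 0, 0, 0],
    [0, 0, 0, 0, 0, 0, 0],
  ],
)

```text
time: 5.75
ee_pos: [0.5911, 0.2708, 0.2285]
tool_rot: [0.515, 1.565, 0.518]
contact_force: [-2.0, -0.5, 5.2]
finger_gap: 0.725
```

Contact at z=0.2285 as expected. Release and rise.

Emit:
apply_moves(
  moves=[
    [100, 0, 0, 0, 0, 0, 0],
    [100, 0, 0, 0, 0, 0, 0],
    [100, 0, 0, 0, 0, 0, 0],
    [100, 0, 0, 0, 0, 0, 0],
    [100, -15, 0, 0, 0, 0, 0],
  ],
)

```text
time: 6.25
ee_pos: [0.5902, 0.2704, 0.242]
tool_rot: [0.639, 1.568, 0.642]
contact_force: [-0.0, -0.1, 0.6]
finger_gap: 0.999
```

Emit:
apply_moves(
  moves=[
    [100, -45, 0, 0, 0, 0, 0],
    [100, -45, 0, 0, 0, 0, 0],
    [100, -25, 0, 0, 0, 0, 0],
    [100, 0, 0, 0, 0, 0, 0],
  ],
)

```text
time: 6.65
ee_pos: [0.5911, 0.2708, 0.3635]
tool_rot: [0.448, 1.558, 0.451]
contact_force: [0.2, 0.4, 0.5]
finger_gap: 0.998
```

```bash
python3 plan.py .4309 -.0983 .18 -29.5; python3 - <<'E'
from h import *
s=snap("wrist","w5"); t=snap("scene","s5")
cv2.imwrite("pics/w5.png",s["image"][:,:,::-1])
crop(t,260,180,130,100,6,"s5",grid=20,boxes=[box(.590,.272,.004,0.003,.066,.032,.08)])
E
```

```text
t 6.65 tcp [0.5911 0.2708 0.3635] jaw 0.16 gap 0.998 F [0.2 0.4 0.5] tilt 0.73 q [0.39 0.35 1.86 0.   0.92 0.39]
dist 402.5 ang 29.7 rows 9
[[100, 1, -41, -18, 3.3, 0.1, -0.1], [100, 1, -42, -16, 3.3, 0.1, -0.0], [100, 1, -43, -13, 3.3, 0.1, -0.1], [100, 1, -43, -11, 3.3, 0.0, -0.0], [100, 1, -44, -8, 3.3, 0.1, -0.1]]
[[100, 1, -44, -5, 3.3, 0.0, -0.0], [100, 1, -45, -3, 3.3, 0.1, -0.1], [100, 1, -45, 0, 3.3, 0.0, -0.0], [100, 1.7, -44.2, 1.8, 3.3, 0.1, -0.1]]
```

View pics/w5.png

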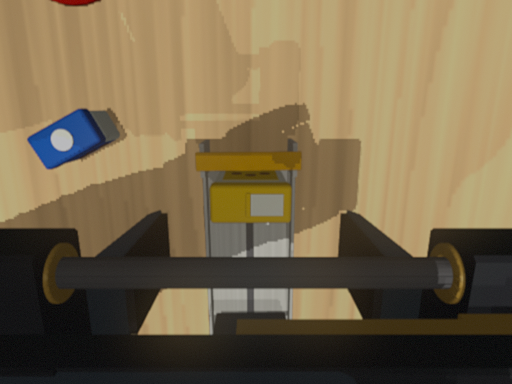

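View pics/s5.png

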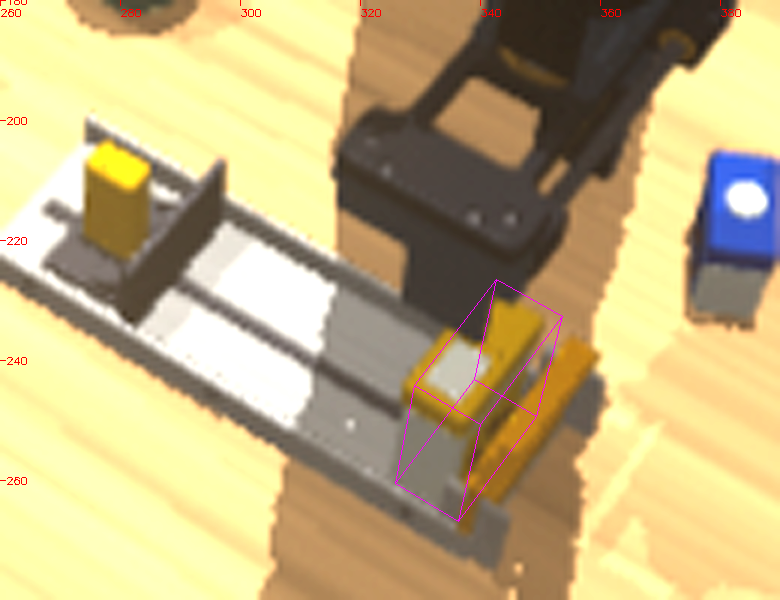

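```bash
python3 - <<'E'
from h import *
s=load("w5"); t=load("s5")
crop(s,180,130,140,100,5,"w5c",grid=20,boxes=[box(.590,.270,.004,0.003,.066,.032,.08)])
crop(t,310,220,60,60,12,"s5c",grid=10,boxes=[])
E
```

```text
(no output)
```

View pics/w5c.png

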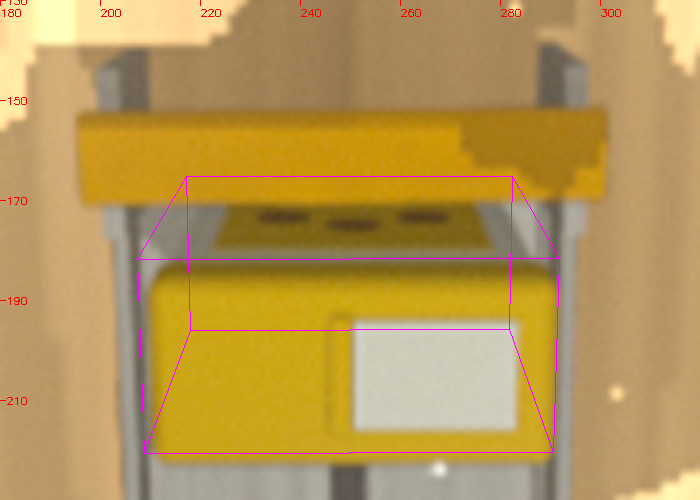

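View pics/s5c.png

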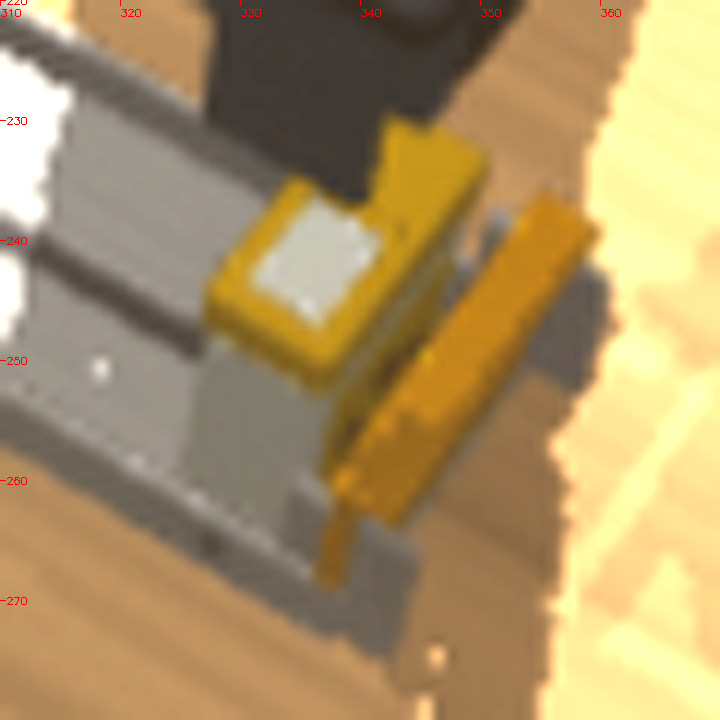

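```bash
python3 - <<'E'
from h import *
s=load("w5"); t=load("s5")
print(unproj(t,np.array([(326.8,243.5),(336.5,251.7),(350.5,233.5)])-.5,.084).round(4))
print(unproj(s,np.array([(209.5,183),(291,183),(290,222),(210,222)])-.5,.084).round(4))
# joint fit with tilt
E
```

```text
[[0.6247 0.2505 0.084 ]
 [0.6306 0.2823 0.084 ]
 [0.5637 0.2825 0.084 ]]
[[0.5584 0.285  0.084 ]
 [0.6223 0.2851 0.084 ]
 [0.6225 0.2528 0.084 ]
 [0.5579 0.2529 0.084 ]]
```

Emit:
apply_moves(
  moves=[
    [100, 1, -41, -18, 3.3, 0.1, -0.1],
    [100, 1, -42, -16, 3.3, 0.1, 0],
    [100, 1, -43, -13, 3.3, 0.1, -0.1],
    [100, 1, -43, -11, 3.3, 0, 0],
    [100, 1, -44, -8, 3.3, 0.1, -0.1],
  ],
)

```text
time: 7.25
ee_pos: [0.4991, 0.0641, 0.3517]
tool_rot: [-2.516, 1.566, -2.804]
contact_force: [1.5, -1.0, -0.2]
finger_gap: 1.003
```

Emit:
apply_moves(
  moves=[
    [100, 1, -44, -5, 3.3, 0, 0],
    [100, 1, -45, -3, 3.3, 0.1, -0.1],
    [100, 1, -45, 0, 3.3, 0, 0],
    [100, 1.7, -44.2, 1.8, 3.3, 0.1, -0.1],
    [100, 0, 0, 0, 0, 0, 0],
  ],
)

```text
time: 7.75
ee_pos: [0.4277, -0.1017, 0.3476]
tool_rot: [-2.343, 1.561, -2.865]
contact_force: [0.6, -0.7, -0.4]
finger_gap: 1.001
```

```bash
python3 plan.py .4309 -.0983 .052 -29.5; python3 - <<'E'
from h import *
s=snap("wrist","w6")
crop(s,100,100,260,180,3,"w6c",grid=20,boxes=[box(.4309,-.0983,0,-.5151,.066,.032,.08)])
E
```

```text
t 7.75 tcp [ 0.4277 -0.1017  0.3476] jaw -29.89 gap 1.001 F [ 0.6 -0.7 -0.4] tilt 0.59 q [-0.29  0.05  2.27 -0.01  0.83  0.24]
dist 123.6 ang 0.7 rows 3
[[100, 41, 2, 1, -0.1, -0.1, 0.1], [100, 41, 2, 0, -0.1, -0.2, 0.2], [100, 41.5, 1.1, 0.7, -0.2, -0.1, 0.1]]
```

View pics/w6c.png

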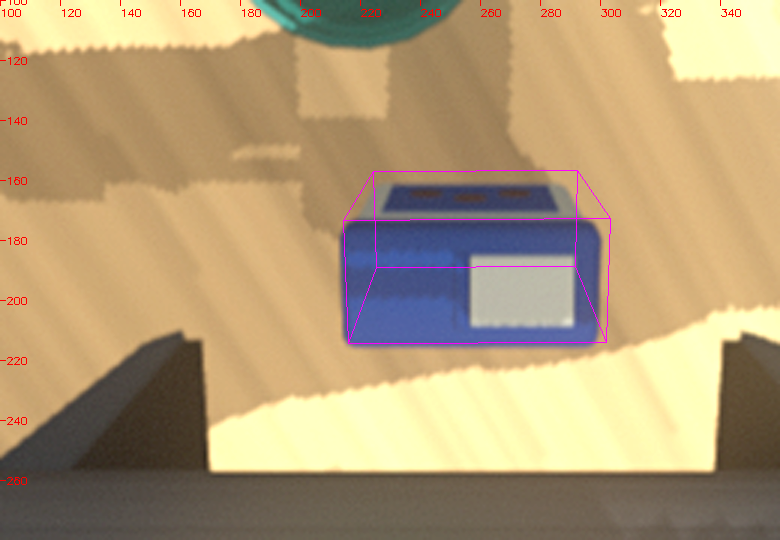

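Emit:
apply_moves(
  moves=[
    [100, 40, 2, 1, -0.1, -0.1, 0.1],
    [100, 40, 2, 0, -0.1, -0.2, 0.2],
    [100, 39, 1, 0, -0.2, -0.1, 0.1],
    [100, 0, 0, 0, 0, 0, 0],
    [100, 0, 0, 0, 0, 0, 0],
  ],
)

```text
time: 8.3
ee_pos: [0.4329, -0.0945, 0.2296]
tool_rot: [2.639, 1.571, 2.131]
contact_force: [-0.3, 0.4, -0.1]
finger_gap: 0.999
```

Emit:
apply_moves(
  moves=[
    [0, 0, 0, 0, 0, 0, 0],
    [0, 0, 0, 0, 0, 0, 0],
    [0, 0, 0, 0, 0, 0, 0],
    [0, 0, 0, 0, 0, 0, 0],
    [0, 0, 0, 0, 0, 0, 0],
  ],
)

```text
time: 8.8
ee_pos: [0.4331, -0.0952, 0.2307]
tool_rot: [0.306, 1.567, -0.203]
contact_force: [-4.6, 2.6, 16.9]
finger_gap: 0.723
```

Emit:
apply_moves(
  moves=[
    [0, 0, 0, 0, 0, 0, 0],
    [0, 0, 0, 0, 0, 0, 0],
  ],
)

```text
time: 9.0
ee_pos: [0.4331, -0.0952, 0.2307]
tool_rot: [0.306, 1.567, -0.203]
contact_force: [-3.4, 2.6, 16.8]
finger_gap: 0.72
```

```bash
python3 plan.py .435 -.098 .18 -29 4 0
```

```text
t 9.0 tcp [ 0.4331 -0.0952  0.2307] jaw -29.14 gap 0.72 F [-3.4  2.6 16.8] tilt 0.19 q [-0.27  0.3   2.29  0.    0.55  0.24]
dist 121.4 ang 0.2 rows 4
[[0.0, -30, 0, 1, -0.0, 0.0, -0.0], [0.0, -30, 0, 1, -0.0, 0.1, -0.0], [0.0, -31, -1, 1, -0.1, 0.0, -0.0], [0.0, -30.3, -0.4, 0.3, -0.0, 0.1, -0.1]]
```

Emit:
apply_moves(
  moves=[
    [0, -20, 0, 0, 0, 0, 0],
    [0, -40, 0, 1, 0, 0, 0],
    [0, -40, 0, 1, 0, 0, 0],
    [0, -20, 0, 0, 0, 0, 0],
    [0, 0, 0, 0, 0, 0, 0],
  ],
)

```text
time: 9.5
ee_pos: [0.4348, -0.0962, 0.3526]
tool_rot: [0.259, 1.563, -0.25]
contact_force: [0.6, -0.9, -2.8]
finger_gap: 0.721
```

```bash
python3 plan.py .592 -.070 .14 -0.7 5 0
```

```text
t 9.5 tcp [ 0.4348 -0.0962  0.3526] jaw -29.15 gap 0.721 F [ 0.6 -0.9 -2.8] tilt 0.45 q [-0.27  0.05  2.26  0.    0.82  0.24]
dist 164.5 ang 28.4 rows 5
[[0.0, 8, 20, 25, -5.7, 0.1, -0.0], [0.0, 8, 17, 27, -5.7, 0.1, -0.0], [0.0, 8, 15, 28, -5.7, 0.1, -0.0], [0.0, 9, 12, 30, -5.7, 0.1, -0.0], [0.0, 8.3, 8.2, 30.1, -5.6, 0.1, -0.0]]
```

Emit:
apply_moves(
  moves=[
    [0, 8, 20, 25, -5.7, 0.1, 0],
    [0, 8, 17, 27, -5.7, 0.1, 0],
    [0, 8, 15, 28, -5.7, 0.1, 0],
    [0, 9, 12, 30, -5.7, 0.1, 0],
    [0, 8.3, 8.2, 30.1, -5.6, 0.1, 0],
  ],
)

```text
time: 10.0
ee_pos: [0.5919, -0.0694, 0.3062]
tool_rot: [2.9, 1.563, 2.891]
contact_force: [0.1, -0.1, -1.1]
finger_gap: 0.721
```

Emit:
apply_moves(
  moves=[
    [0, 10, 0, 0, 0, 0, 0],
    [0, 5, 0, 0, 0, 0, 0],
    [0, 0, 0, 0, 0, 0, 0],
  ],
)

```text
time: 10.3
ee_pos: [0.5899, -0.0697, 0.2915]
tool_rot: [2.919, 1.562, 2.905]
contact_force: [-0.7, -0.5, -1.9]
finger_gap: 0.719
```

```bash
python3 plan.py .592 -.070 .0647 -0.7 3 0; python3 - <<'E'
from h import *
s=snap("wrist","w7")
crop(s,150,110,220,150,3,"w7c",grid=20)
E
```

```text
t 10.3 tcp [ 0.5899 -0.0697  0.2915] jaw -0.79 gap 0.719 F [-0.7 -0.5 -1.9] tilt 0.53 q [-0.16  0.38  1.99  0.    0.78 -0.14]
dist 54.9 ang 0.5 rows 3
[[0.0, 18, 0, 1, -0.0, -0.2, -0.0], [0.0, 18, 0, 1, -0.0, -0.2, -0.1], [0.0, 18.8, -0.3, 0.4, -0.1, -0.1, -0.0]]
```

View pics/w7c.png

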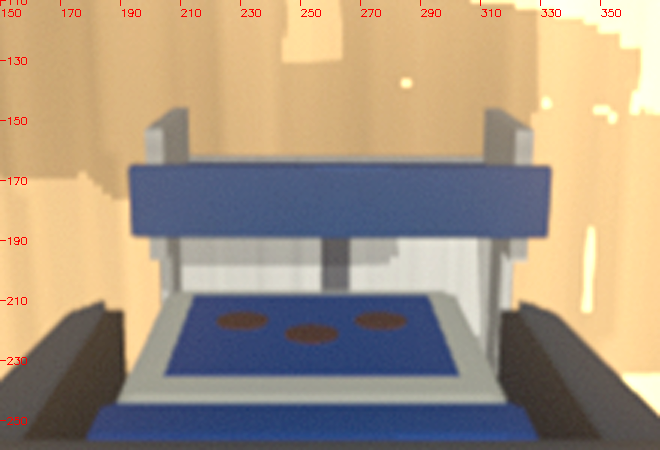

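```bash
python3 - <<'E'
from h import *
s=load("w7")
print(unproj(s,np.array([(193.5,189),(332.5,189),(193.5,165.5),(333.5,165.5)])-.5,.058).round(4))
print("slot",unproj(s,np.array([(257.5,195),(267,195)])-.5,.004).round(4))
print("floor foot?",unproj(s,np.array([(257,205)])-.5,.004))
E
```

```text
[[ 0.5478 -0.0498  0.058 ]
 [ 0.6377 -0.0508  0.058 ]
 [ 0.5486 -0.0344  0.058 ]
 [ 0.6377 -0.0354  0.058 ]]
slot [[ 0.5891 -0.0682  0.004 ]
 [ 0.5968 -0.0683  0.004 ]]
floor foot? [[ 0.588556   -0.07664383  0.004     ]]
```

Emit:
apply_moves(
  moves=[
    [0, 16, 0, 1, 0, -0.2, 0],
    [0, 18, 0, 1, 0, -0.2, -0.1],
    [0, 14, 0, 0, 0, -0.1, 0],
    [0, 2, 0, 0, 0, 0, 0],
    [0, 0, 0, 0, 0, 0, 0],
  ],
)

```text
time: 10.85
ee_pos: [0.5928, -0.0698, 0.2432]
tool_rot: [0.023, 1.569, 0.009]
contact_force: [0.6, 1.0, -2.1]
finger_gap: 0.723
```

Emit:
apply_moves(
  moves=[
    [0, 3, 0, 0, 0, 0, 0],
    [0, 3, 0, 0, 0, 0, 0],
    [0, 1.5, 0, 0, 0, 0, 0],
    [0, 0, 0, 0, 0, 0, 0],
  ],
)

```text
time: 11.25
ee_pos: [0.593, -0.0697, 0.2356]
tool_rot: [-0.018, 1.568, -0.031]
contact_force: [-0.3, -0.2, -1.8]
finger_gap: 0.723
```

Emit:
apply_moves(
  moves=[
    [0, 1, 0, 0, 0, 0, 0],
    [0, 0.5, 0, 0, 0, 0, 0],
    [0, 0, 0, 0, 0, 0, 0],
  ],
)

```text
time: 11.55
ee_pos: [0.5931, -0.0697, 0.2347]
tool_rot: [-0.033, 1.568, -0.046]
contact_force: [-2.8, -0.6, 6.6]
finger_gap: 0.723
```

Emit:
apply_moves(
  moves=[
    [100, 0, 0, 0, 0, 0, 0],
    [100, 0, 0, 0, 0, 0, 0],
    [100, 0, 0, 0, 0, 0, 0],
    [100, 0, 0, 0, 0, 0, 0],
    [100, -15, 0, 0, 0, 0, 0],
  ],
)

```text
time: 12.05
ee_pos: [0.5923, -0.0696, 0.2482]
tool_rot: [2.036, 1.57, 2.023]
contact_force: [-0.5, -0.3, 0.7]
finger_gap: 0.999
```

Emit:
apply_moves(
  moves=[
    [100, -45, 0, 0, 0, 0, 0],
    [100, -45, 0, 0, 0, 0, 0],
    [100, -20, 0, 0, 0, 0, 0],
    [100, 0, 0, 0, 0, 0, 0],
  ],
)

```text
time: 12.45
ee_pos: [0.5935, -0.0698, 0.3636]
tool_rot: [-0.104, 1.562, -0.117]
contact_force: [0.5, -1.2, -0.3]
finger_gap: 0.998
```

```bash
python3 plan.py .4088 -.2664 .17 -16.2; python3 - <<'E'
from h import *
s=snap("wrist","w8")
crop(s,150,110,220,150,3,"w8c",grid=20,boxes=[box(.593,-.071,.004,-.012,.066,.032,.08)])
E
```

```text
t 12.45 tcp [ 0.5935 -0.0698  0.3636] jaw -0.74 gap 0.998 F [ 0.5 -1.2 -0.3] tilt 0.5 q [-0.16  0.27  1.97  0.    0.89 -0.14]
dist 270.6 ang 15.5 rows 6
[[100, 3, -33, -30, 2.6, 0.1, -0.0], [100, 3, -35, -29, 2.6, 0.1, -0.0], [100, 4, -36, -27, 2.6, 0.1, -0.0], [100, 4, -37, -26, 2.6, 0.1, -0.0], [100, 3, -38, -24, 2.5, 0.1, -0.0]]
[[100, 3.9, -38.7, -22.2, 2.6, 0.0, -0.0]]
```

View pics/w8c.png

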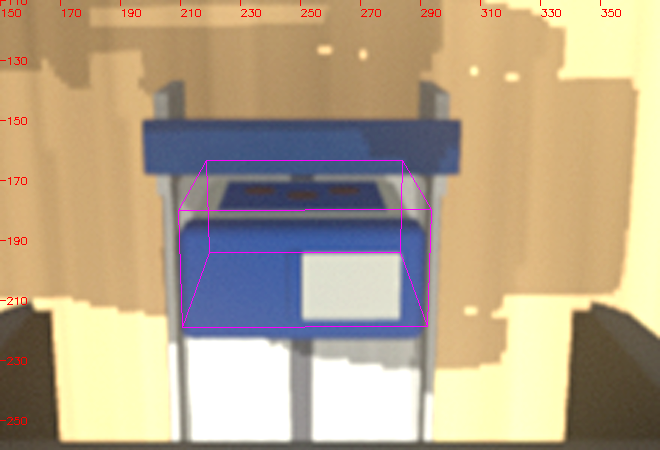

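Emit:
apply_moves(
  moves=[
    [100, 3, -33, -30, 2.6, 0.1, 0],
    [100, 3, -35, -29, 2.6, 0.1, 0],
    [100, 4, -36, -27, 2.6, 0.1, 0],
    [100, 4, -37, -26, 2.6, 0.1, 0],
    [100, 3, -38, -24, 2.5, 0.1, 0],
  ],
)

```text
time: 13.0
ee_pos: [0.4367, -0.2346, 0.341]
tool_rot: [3.122, 1.563, 2.883]
contact_force: [0.6, -0.4, -0.4]
finger_gap: 0.997
```

Emit:
apply_moves(
  moves=[
    [100, 3.9, -38.7, -22.2, 2.6, 0, 0],
    [100, 0, 0, 0, 0, 0, 0],
    [100, 0, 0, 0, 0, 0, 0],
  ],
)

```text
time: 13.3
ee_pos: [0.4071, -0.2666, 0.3377]
tool_rot: [-3.127, 1.563, 2.871]
contact_force: [-0.3, -0.1, -0.5]
finger_gap: 1.003
```

```bash
python3 plan.py .4088 -.2664 .042 -16.2 4; python3 - <<'E'
from h import *
s=snap("wrist","w9")
crop(s,100,80,260,200,3,"w9c",grid=20,boxes=[box(.4088,-.2664,0,-.2835,.056,.032,.055)])
E
```

```text
t 13.3 tcp [ 0.4071 -0.2666  0.3377] jaw -16.35 gap 1.003 F [-0.3 -0.1 -0.5] tilt 0.43 q [-0.63  0.14  2.19 -0.    0.81 -0.34]
dist 123.7 ang 0.5 rows 4
[[100, 31, 0, 1, -0.0, -0.1, 0.0], [100, 31, 0, 0, -0.0, -0.1, 0.0], [100, 31, 0, 1, -0.1, -0.1, 0.0], [100, 30.7, 0.7, 0.2, -0.0, -0.1, 0.0]]
```

View pics/w9c.png

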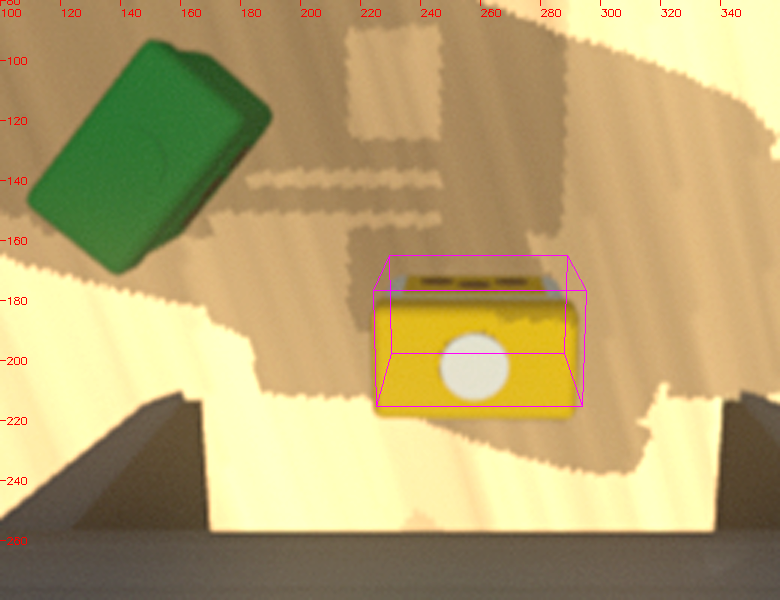

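Emit:
apply_moves(
  moves=[
    [100, 31, -1, 1, 0, -0.1, 0],
    [100, 31, -1, 0, 0, -0.1, 0],
    [100, 31, 0, 0, 0, -0.1, 0],
    [100, 30, 0, 0, 0, -0.1, 0],
    [100, 0, 0, 0, 0, 0, 0],
  ],
)

```text
time: 13.85
ee_pos: [0.4075, -0.2668, 0.2124]
tool_rot: [2.857, 1.566, 2.576]
contact_force: [0.2, 0.2, 0.5]
finger_gap: 1.001
```

Emit:
apply_moves(
  moves=[
    [0, 0, 0, 0, 0, 0, 0],
    [0, 0, 0, 0, 0, 0, 0],
    [0, 0, 0, 0, 0, 0, 0],
    [0, 0, 0, 0, 0, 0, 0],
    [0, 0, 0, 0, 0, 0, 0],
  ],
)

```text
time: 14.35
ee_pos: [0.408, -0.2686, 0.2163]
tool_rot: [-0.499, 1.568, -0.783]
contact_force: [0.1, 1.6, 14.5]
finger_gap: 0.613
```

Emit:
apply_moves(
  moves=[
    [0, 0, 0, 0, 0, 0, 0],
    [0, 0, 0, 0, 0, 0, 0],
    [0, 0, 0, 0, 0, 0, 0],
  ],
)

```text
time: 14.65
ee_pos: [0.408, -0.2687, 0.2163]
tool_rot: [-0.496, 1.569, -0.78]
contact_force: [-1.2, 2.3, 10.8]
finger_gap: 0.614
```

Emit:
apply_moves(
  moves=[
    [0, -20, 0, 0, 0, 0, 0],
    [0, -40, 0, 1, 0, 0, 0],
    [0, -40, 0, 1, 0, 0, 0],
    [0, -25, 0, 0, 0, 0, 0],
    [0, 0, 0, 0, 0, 0, 0],
  ],
)

```text
time: 15.15
ee_pos: [0.4103, -0.2694, 0.344]
tool_rot: [-0.397, 1.564, -0.681]
contact_force: [-0.2, 0.0, -1.6]
finger_gap: 0.612
```

```bash
python3 plan.py .591 .231 .16 0.2 12 0; python3 - <<'E'
from h import *
s=snap("wrist","w10")
crop(s,100,150,260,200,3,"w10c",grid=20)
E
```

```text
t 15.15 tcp [ 0.4103 -0.2694  0.344 ] jaw -16.24 gap 0.612 F [-0.2  0.  -1.6] tilt 0.4 q [-0.63  0.14  2.18 -0.    0.81 -0.34]
dist 532.2 ang 16.4 rows 12
[[0.0, 1, 44, 3, -1.4, 0.0, 0.0], [0.0, 1, 44, 4, -1.4, 0.0, 0.0], [0.0, 1, 44, 5, -1.4, 0.0, 0.0], [0.0, 1, 44, 6, -1.4, 0.0, 0.0], [0.0, 1, 44, 7, -1.4, 0.0, 0.0]]
[[0.0, 1, 44, 8, -1.3, 0.0, 0.0], [0.0, 1, 43, 9, -1.4, 0.1, 0.0], [0.0, 1, 43, 10, -1.3, 0.0, 0.0], [0.0, 1, 43, 11, -1.4, 0.1, 0.1], [0.0, 1, 43, 12, -1.3, 0.0, 0.0]]
[[0.0, 0, 42, 14, -1.4, 0.1, 0.1], [0.0, 0.9, 42.2, 14.1, -1.3, 0.0, 0.0]]
```

View pics/w10c.png

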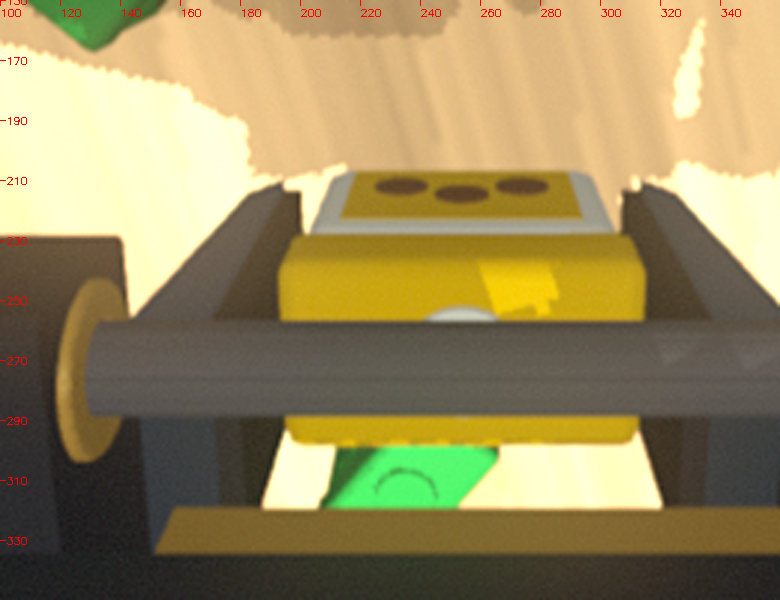

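Emit:
apply_moves(
  moves=[
    [0, 1, 44, 3, -1.4, 0, 0],
    [0, 1, 44, 4, -1.4, 0, 0],
    [0, 1, 44, 5, -1.4, 0, 0],
    [0, 1, 44, 6, -1.4, 0, 0],
    [0, 1, 44, 7, -1.4, 0, 0],
  ],
)

```text
time: 15.7
ee_pos: [0.4849, -0.0588, 0.3339]
tool_rot: [-2.516, 1.569, -2.677]
contact_force: [1.2, -0.4, -0.8]
finger_gap: 0.614
```

Emit:
apply_moves(
  moves=[
    [0, 1, 44, 8, -1.3, 0, 0],
    [0, 1, 43, 9, -1.4, 0.1, 0],
    [0, 1, 43, 10, -1.3, 0, 0],
    [0, 1, 43, 11, -1.4, 0.1, 0.1],
    [0, 1, 43, 12, -1.3, 0, 0],
  ],
)

```text
time: 16.2
ee_pos: [0.5593, 0.1501, 0.3284]
tool_rot: [3.057, 1.566, 3.014]
contact_force: [0.8, -0.0, -0.2]
finger_gap: 0.612
```

Emit:
apply_moves(
  moves=[
    [0, 0, 42, 14, -1.4, 0.1, 0.1],
    [0, 0.9, 42.2, 14.1, -1.3, 0, 0],
    [0, 0, 0, 0, 0, 0, 0],
    [0, 0, 0, 0, 0, 0, 0],
  ],
)

```text
time: 16.6
ee_pos: [0.5897, 0.2321, 0.3274]
tool_rot: [2.856, 1.564, 2.86]
contact_force: [-0.4, -0.2, -1.6]
finger_gap: 0.614
```

```bash
python3 plan.py .590 .231 .0583 0.2 4 0; python3 - <<'E'
from h import *
s=snap("wrist","w11")
crop(s,130,110,260,200,3,"w11c",grid=20)
E
```

```text
t 16.6 tcp [0.5897 0.2321 0.3274] jaw 0.23 gap 0.614 F [-0.4 -0.2 -1.6] tilt 0.41 q [0.34 0.38 1.9  0.01 0.87 0.33]
dist 97.1 ang 0.4 rows 4
[[0.0, 24, 0, 0, 0.0, -0.1, -0.0], [0.0, 24, 0, 0, 0.0, -0.1, -0.0], [0.0, 25, -1, 0, 0.0, -0.1, -0.1], [0.0, 24.1, -0.2, 0.7, 0.0, -0.1, -0.0]]
```

View pics/w11c.png

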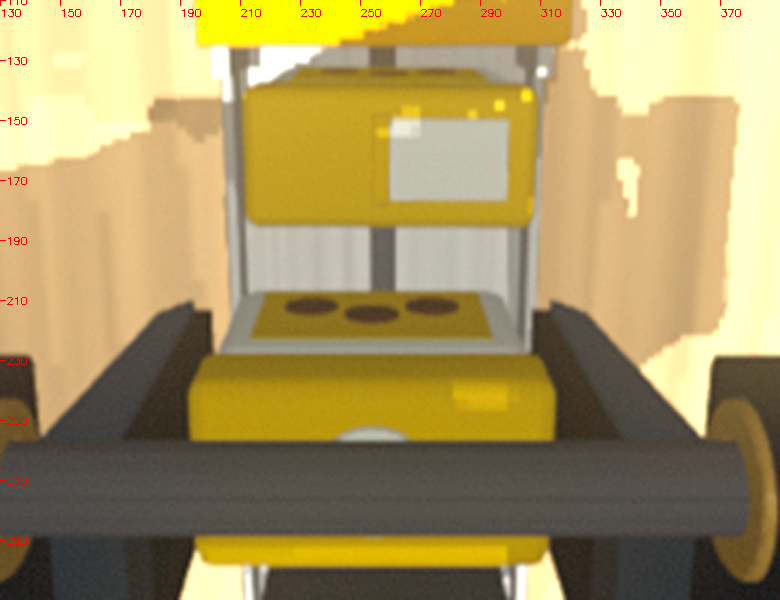

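```bash
python3 - <<'E'
from h import *
s=load("w11")
print("tall top near/far",unproj(s,np.array([(212,184.5),(306,184.5),(212,138.5),(307,138.5)])-.5,.084).round(4))
print("plate",unproj(s,np.array([(255,125)])-.5,.058).round(4))
E
```

```text
tall top near/far [[0.5586 0.2521 0.084 ]
 [0.6221 0.2525 0.084 ]
 [0.5594 0.2829 0.084 ]
 [0.6214 0.2832 0.084 ]]
plate [[0.5873 0.2904 0.058 ]]
```

Emit:
apply_moves(
  moves=[
    [0, 24, 0, 0, 0, -0.1, 0],
    [0, 30, 0, 0, 0, -0.1, 0],
    [0, 28, -1, 0, 0, -0.1, -0.1],
    [0, 15, 0, 0, 0, -0.1, 0],
    [0, 0, 0, 0, 0, 0, 0],
  ],
)

```text
time: 17.15
ee_pos: [0.5892, 0.2297, 0.2303]
tool_rot: [-3.054, 1.57, -3.052]
contact_force: [-0.4, -0.1, -0.4]
finger_gap: 0.614
```

Emit:
apply_moves(
  moves=[
    [0, 4, 0, 0, 0, 0, 0],
    [0, 2, 0, 0, 0, 0, 0],
    [0, 0, 0, 0, 0, 0, 0],
  ],
)

```text
time: 17.45
ee_pos: [0.5903, 0.2309, 0.2272]
tool_rot: [0.402, 1.567, 0.405]
contact_force: [-0.1, -0.2, -0.4]
finger_gap: 0.613
```

Emit:
apply_moves(
  moves=[
    [0, 3, 0, 0, 0, 0, 0],
    [0, 2.5, 0, 0, 0, 0, 0],
    [0, 0, 0, 0, 0, 0, 0],
    [0, 0, 0, 0, 0, 0, 0],
  ],
)

```text
time: 17.85
ee_pos: [0.5901, 0.2309, 0.2208]
tool_rot: [0.43, 1.568, 0.433]
contact_force: [-0.2, -0.1, -1.6]
finger_gap: 0.615
```

Emit:
apply_moves(
  moves=[
    [0, 1, 0, 0, 0, 0, 0],
    [0, 0.5, 0, 0, 0, 0, 0],
    [0, 0, 0, 0, 0, 0, 0],
  ],
)

```text
time: 18.15
ee_pos: [0.5903, 0.231, 0.2203]
tool_rot: [0.44, 1.568, 0.443]
contact_force: [-4.7, -0.9, 12.9]
finger_gap: 0.613
```

Emit:
apply_moves(
  moves=[
    [100, 0, 0, 0, 0, 0, 0],
    [100, 0, 0, 0, 0, 0, 0],
    [100, 0, 0, 0, 0, 0, 0],
    [100, 0, 0, 0, 0, 0, 0],
    [100, -15, 0, 0, 0, 0, 0],
  ],
)

```text
time: 18.65
ee_pos: [0.5894, 0.2306, 0.2332]
tool_rot: [2.346, 1.571, 2.349]
contact_force: [-0.2, -0.6, 0.0]
finger_gap: 0.996
```

Emit:
apply_moves(
  moves=[
    [100, -45, 0, 0, 0, 0, 0],
    [100, -45, 0, 0, 0, 0, 0],
    [100, -20, 0, 0, 0, 0, 0],
    [100, 0, 0, 0, 0, 0, 0],
  ],
)

```text
time: 19.05
ee_pos: [0.5906, 0.231, 0.3489]
tool_rot: [0.362, 1.562, 0.364]
contact_force: [0.6, 0.5, 0.0]
finger_gap: 0.999
```

```bash
python3 plan.py .4355 .3155 .17 25; python3 - <<'E'
from h import *
s=snap("wrist","w12")
crop(s,130,80,260,200,3,"w12c",grid=20)
E
```

```text
t 19.05 tcp [0.5906 0.231  0.3489] jaw 0.16 gap 0.999 F [0.6 0.5 0. ] tilt 0.52 q [0.34 0.35 1.9  0.   0.89 0.33]
dist 176.7 ang 24.8 rows 4
[[100, 1, 21, -39, -6.2, 0.1, -0.0], [100, 2, 25, -36, -6.2, 0.1, -0.0], [100, 2, 29, -33, -6.2, 0.2, -0.0], [100, 1.3, 33.0, -30.0, -6.2, 0.1, -0.1]]
```

View pics/w12c.png

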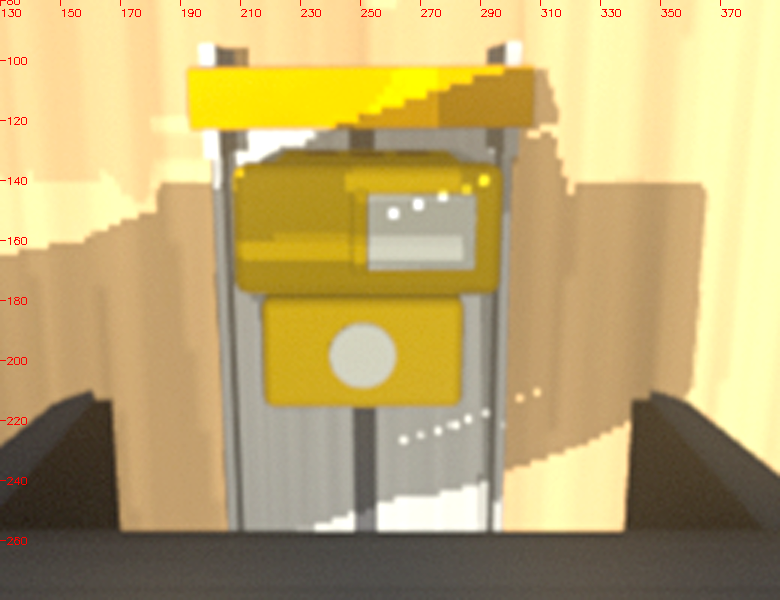

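Good. Now the short blue.

Emit:
apply_moves(
  moves=[
    [100, 1, 21, -39, -6.2, 0.1, 0],
    [100, 2, 25, -36, -6.2, 0.1, 0],
    [100, 2, 29, -33, -6.2, 0.2, 0],
    [100, 1.3, 33, -30, -6.2, 0.1, -0.1],
    [100, 0, 0, 0, 0, 0, 0],
  ],
)

```text
time: 19.6
ee_pos: [0.4307, 0.3162, 0.3366]
tool_rot: [-3.114, 1.561, -2.672]
contact_force: [0.2, -0.6, -0.2]
finger_gap: 0.999
```

Emit:
apply_moves(
  moves=[
    [100, 0, 0, 0, 0, 0, 0],
  ],
)

```text
time: 19.7
ee_pos: [0.4339, 0.3154, 0.3375]
tool_rot: [-3.101, 1.564, -2.664]
contact_force: [0.5, -1.0, 0.5]
finger_gap: 1.001
```

```bash
python3 plan.py .4355 .3155 .042 25 4; python3 - <<'E'
from h import *
s=snap("wrist","w13")
crop(s,130,80,260,200,3,"w13c",grid=20,boxes=[box(.4355,.3155,0,.4371,.056,.032,.055)])
E
```

```text
t 19.7 tcp [0.4339 0.3154 0.3375] jaw 25.01 gap 1.001 F [ 0.5 -1.   0.5] tilt 0.4 q [0.59 0.22 2.1  0.   0.83 0.15]
dist 123.5 ang 0.4 rows 4
[[100, 31, 0, 1, 0.0, -0.1, 0.0], [100, 31, 0, 0, 0.0, -0.1, 0.0], [100, 31, 0, 1, 0.0, -0.1, 0.0], [100, 30.5, -0.6, 0.0, 0.0, -0.1, 0.0]]
```

View pics/w13c.png

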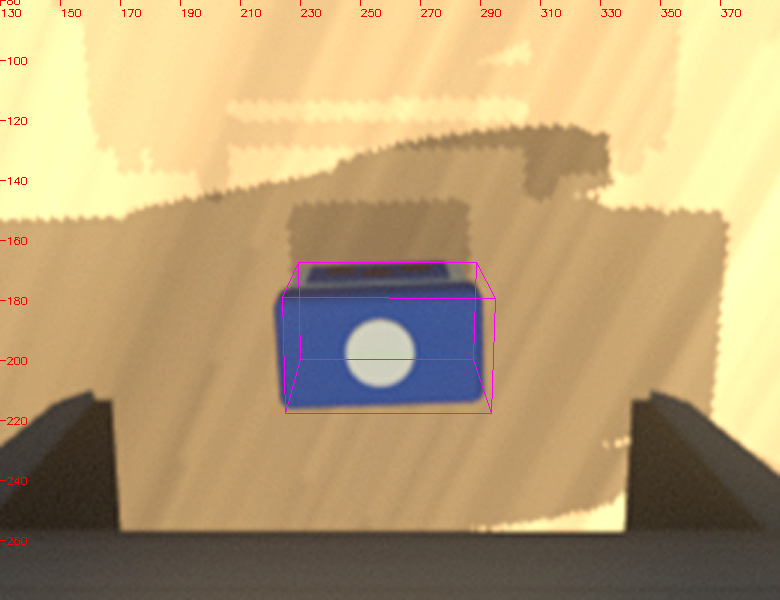

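Emit:
apply_moves(
  moves=[
    [100, 31, 0, 0, -0.4, -0.1, 0],
    [100, 31, 0, 0, -0.4, -0.1, 0],
    [100, 31, 0, 0, -0.4, -0.1, 0],
    [100, 30, 0, 0, 0, -0.1, 0],
    [100, 0, 0, 0, 0, 0, 0],
  ],
)

```text
time: 20.25
ee_pos: [0.4341, 0.3137, 0.2118]
tool_rot: [-2.974, 1.566, -2.52]
contact_force: [-0.4, -0.5, 0.8]
finger_gap: 0.999
```

Emit:
apply_moves(
  moves=[
    [0, 0, 0, 0, 0, 0, 0],
    [0, 0, 0, 0, 0, 0, 0],
    [0, 0, 0, 0, 0, 0, 0],
    [0, 0, 0, 0, 0, 0, 0],
    [0, 0, 0, 0, 0, 0, 0],
  ],
)

```text
time: 20.75
ee_pos: [0.4345, 0.3152, 0.216]
tool_rot: [0.071, 1.568, 0.528]
contact_force: [-0.4, -1.6, 11.9]
finger_gap: 0.611
```

Emit:
apply_moves(
  moves=[
    [0, 0, 0, 0, 0, 0, 0],
    [0, 0, 0, 0, 0, 0, 0],
    [0, 0, 0, 0, 0, 0, 0],
  ],
)

```text
time: 21.05
ee_pos: [0.4345, 0.3152, 0.216]
tool_rot: [0.043, 1.569, 0.499]
contact_force: [-1.6, -2.0, 9.7]
finger_gap: 0.612
```

Emit:
apply_moves(
  moves=[
    [0, -20, 0, 0, 0, 0, 0],
    [0, -40, 0, 1, 0, 0, 0],
    [0, -40, 0, 1, 0, 0, 0],
    [0, -25, 0, 0, 0, 0, 0],
    [0, 0, 0, 0, 0, 0, 0],
  ],
)

```text
time: 21.55
ee_pos: [0.4366, 0.3164, 0.3438]
tool_rot: [0.114, 1.564, 0.57]
contact_force: [0.5, 0.6, -2.4]
finger_gap: 0.614
```

```bash
python3 plan.py .592 -.113 .16 -0.7 10 0; python3 - <<'E'
from h import *
s=snap("wrist","w14")
crop(s,100,150,260,200,3,"w14c",grid=20)
E
```

```text
t 21.55 tcp [0.4366 0.3164 0.3438] jaw 26.16 gap 0.614 F [ 0.5  0.6 -2.4] tilt 0.41 q [ 0.58  0.21  2.09 -0.    0.83  0.13]
dist 456.8 ang 26.9 rows 10
[[0.0, 1, -45, -5, 2.7, 0.0, -0.0], [0.0, 1, -46, -3, 2.7, 0.0, -0.0], [0.0, 1, -46, -1, 2.7, 0.0, -0.0], [0.0, 1, -46, 2, 2.7, 0.1, -0.0], [0.0, 1, -45, 4, 2.7, 0.0, -0.0]]
[[0.0, 1, -45, 6, 2.7, 0.1, -0.0], [0.0, 1, -45, 8, 2.7, 0.0, -0.0], [0.0, 1, -45, 10, 2.7, 0.1, -0.1], [0.0, 2, -44, 12, 2.6, 0.0, -0.0], [0.0, 1.1, -43.3, 13.1, 2.7, 0.1, -0.1]]
```

View pics/w14c.png

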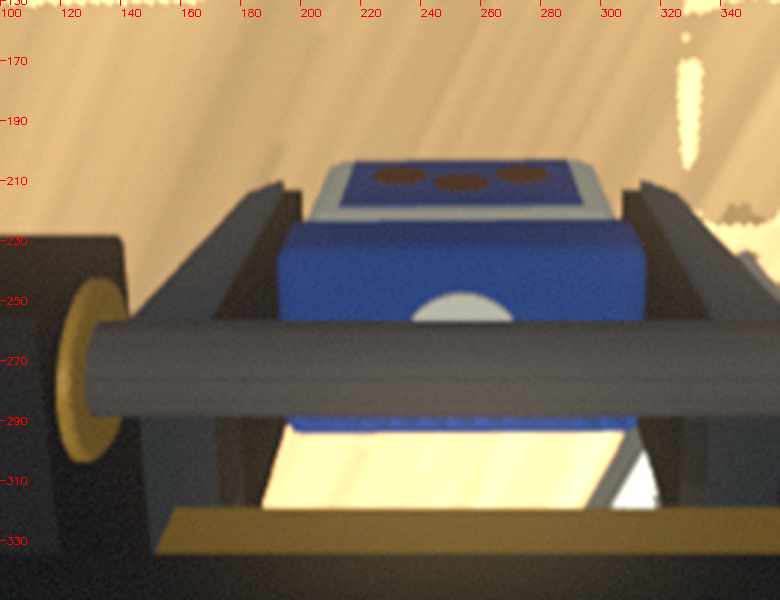

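Emit:
apply_moves(
  moves=[
    [0, 1, -45, -5, 2.7, 0, 0],
    [0, 1, -46, -3, 2.7, 0, 0],
    [0, 1, -46, -1, 2.7, 0, 0],
    [0, 1, -46, 2, 2.7, 0.1, 0],
    [0, 1, -45, 4, 2.7, 0, 0],
  ],
)

```text
time: 22.1
ee_pos: [0.5139, 0.0992, 0.3335]
tool_rot: [2.994, 1.568, -3.07]
contact_force: [1.4, -0.1, -0.7]
finger_gap: 0.616
```

Emit:
apply_moves(
  moves=[
    [0, 1, -45, 6, 2.7, 0.1, 0],
    [0, 1, -45, 8, 2.7, 0, 0],
    [0, 1, -45, 10, 2.7, 0.1, -0.1],
    [0, 2, -44, 12, 2.6, 0, 0],
    [0, 1.1, -43.3, 13.1, 2.7, 0.1, -0.1],
  ],
)

```text
time: 22.6
ee_pos: [0.591, -0.1154, 0.327]
tool_rot: [-2.735, 1.562, -2.75]
contact_force: [0.7, 0.4, -1.5]
finger_gap: 0.614
```

Emit:
apply_moves(
  moves=[
    [0, 0, 0, 0, 0, 0, 0],
    [0, 0, 0, 0, 0, 0, 0],
  ],
)

```text
time: 22.8
ee_pos: [0.5907, -0.1143, 0.3271]
tool_rot: [-2.75, 1.562, -2.764]
contact_force: [0.9, 0.2, -0.4]
finger_gap: 0.612
```

```bash
python3 plan.py .592 -.113 .058 -0.7 4 0; python3 - <<'E'
from h import *
s=snap("wrist","w15")
crop(s,130,110,260,200,3,"w15c",grid=20)
E
```

```text
t 22.8 tcp [ 0.5907 -0.1143  0.3271] jaw -0.82 gap 0.612 F [ 0.9  0.2 -0.4] tilt 0.5 q [-0.23  0.33  1.97 -0.01  0.85 -0.21]
dist 97.2 ang 0.5 rows 4
[[0.0, 24, 0, 1, -0.0, -0.1, 0.0], [0.0, 24, 1, 0, -0.0, -0.1, 0.1], [0.0, 25, 0, 0, -0.1, -0.1, 0.0], [0.0, 24.1, 0.5, 0.8, -0.0, -0.2, 0.1]]
```

View pics/w15c.png

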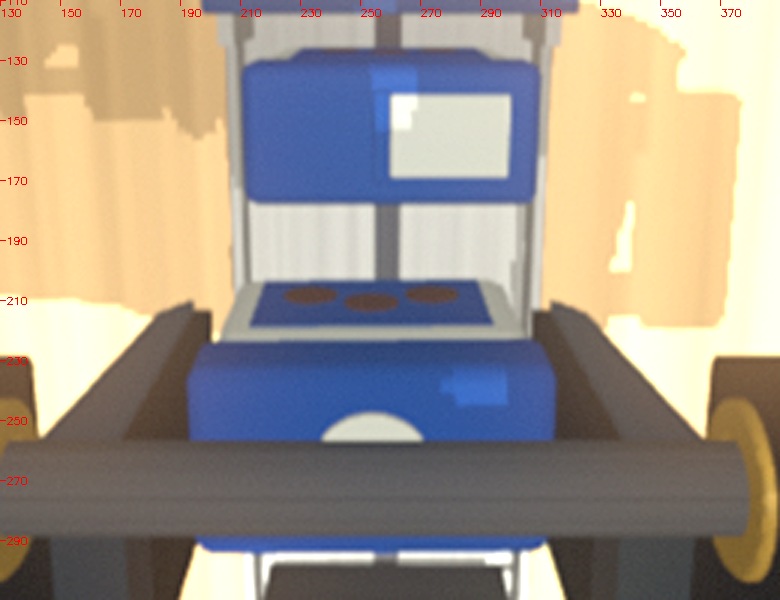

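```bash
python3 - <<'E'
from h import *
s=load("w15")
print("tall top near/far",unproj(s,np.array([(212,177),(308,177),(211,131.5),(309.5,131.5)])-.5,.084).round(4))
print("plate",unproj(s,np.array([(260,114)])-.5,.058).round(4))
print("short top z, far edge",unproj(s,np.array([(195,224.5),(313,224.5),(195,293),(311,293)])-.5,.166).round(4), .3271-.216+.055)
E
```

```text
tall top near/far [[ 0.5599 -0.0897  0.084 ]
 [ 0.6242 -0.0905  0.084 ]
 [ 0.5606 -0.0597  0.084 ]
 [ 0.6244 -0.0605  0.084 ]]
plate [[ 0.5927 -0.0497  0.058 ]]
short top z, far edge [[ 0.5628 -0.0941  0.166 ]
 [ 0.6146 -0.0947  0.166 ]
 [ 0.5608 -0.1278  0.166 ]
 [ 0.6147 -0.1283  0.166 ]] 0.1661
```

Emit:
apply_moves(
  moves=[
    [0, 24, 0, 1, 0, -0.1, 0],
    [0, 30, 0, 0, 0, -0.1, 0.1],
    [0, 28, 0, 0, 0, -0.1, 0],
    [0, 15, 0, 0, 0, -0.1, 0],
    [0, 0, 0, 0, 0, 0, 0],
  ],
)

```text
time: 23.35
ee_pos: [0.5909, -0.1129, 0.23]
tool_rot: [-2.578, 1.568, -2.589]
contact_force: [-0.0, 0.6, -1.1]
finger_gap: 0.614
```

Emit:
apply_moves(
  moves=[
    [0, 4, 0, 0, 0, 0, 0],
    [0, 2, 0, 0, 0, 0, 0],
    [0, 0, 0, 0, 0, 0, 0],
  ],
)

```text
time: 23.65
ee_pos: [0.5921, -0.1139, 0.2268]
tool_rot: [-0.768, 1.567, -0.781]
contact_force: [-1.2, 0.1, -1.8]
finger_gap: 0.614
```

Emit:
apply_moves(
  moves=[
    [0, 3, 0, 0, 0, 0, 0],
    [0, 2.5, 0, 0, 0, 0, 0],
    [0, 0, 0, 0, 0, 0, 0],
    [0, 1, 0, 0, 0, 0, 0],
    [0, 0, 0, 0, 0, 0, 0],
  ],
)

```text
time: 24.15
ee_pos: [0.5919, -0.114, 0.22]
tool_rot: [-1.081, 1.568, -1.093]
contact_force: [-3.4, -0.2, 6.5]
finger_gap: 0.613
```

Emit:
apply_moves(
  moves=[
    [100, 0, 0, 0, 0, 0, 0],
    [100, 0, 0, 0, 0, 0, 0],
    [100, 0, 0, 0, 0, 0, 0],
    [100, 0, 0, 0, 0, 0, 0],
    [100, -15, 0, 0, 0, 0, 0],
  ],
)

```text
time: 24.65
ee_pos: [0.5912, -0.1138, 0.2335]
tool_rot: [-2.251, 1.569, -2.264]
contact_force: [0.3, -0.4, -0.4]
finger_gap: 0.995
```

Emit:
apply_moves(
  moves=[
    [100, -45, 0, 0, 0, 0, 0],
    [100, -45, 0, 0, 0, 0, 0],
    [100, -20, 0, 0, 0, 0, 0],
    [100, 0, 0, 0, 0, 0, 0],
  ],
)

```text
time: 25.05
ee_pos: [0.5925, -0.1138, 0.349]
tool_rot: [-0.436, 1.563, -0.448]
contact_force: [-0.3, -0.7, -0.2]
finger_gap: 0.998
```

```bash
python3 plan.py .590 -.262 .17 -0.7 4; python3 - <<'E'
from h import *
s=snap("wrist","w16"); t=snap("top","t16")
crop(s,130,80,260,200,3,"w16c",grid=20)
crop(t,110,140,260,110,3,"t16c",grid=20)
E
```

```text
t 25.05 tcp [ 0.5925 -0.1138  0.349 ] jaw -0.74 gap 0.998 F [-0.3 -0.7 -0.2] tilt 0.47 q [-0.23  0.3   1.96 -0.    0.87 -0.21]
dist 148.4 ang 0.5 rows 4
[[100, 2, -37, 0, -0.0, 0.1, 0.0], [100, 2, -37, 0, -0.0, 0.1, 0.1], [100, 2, -37, 0, -0.0, 0.1, 0.0], [100, 1.4, -37.2, -0.7, -0.0, 0.1, 0.1]]
```

View pics/w16c.png

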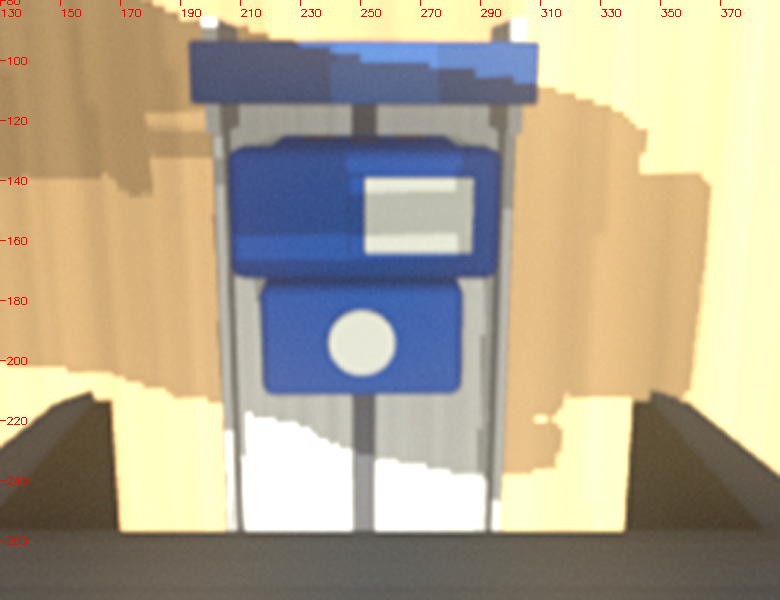

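View pics/t16c.png

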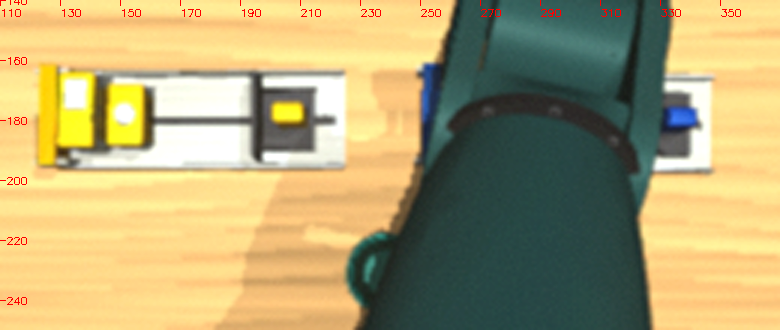

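Emit:
apply_moves(
  moves=[
    [100, 2, -37, 0, 0, 0.1, 0],
    [100, 2, -37, 0, 0, 0.1, 0.1],
    [100, 2, -37, 0, 0, 0.1, 0],
    [100, 1.4, -37.2, -0.7, 0, 0.1, 0.1],
    [100, 0, 0, 0, 0, 0, 0],
  ],
)

```text
time: 25.65
ee_pos: [0.5884, -0.2651, 0.3356]
tool_rot: [2.902, 1.563, 2.886]
contact_force: [0.8, 0.1, -0.3]
finger_gap: 0.997
```

```bash
python3 plan.py .590 -.262 .052 -0.7 4; python3 - <<'E'
from h import *
s=snap("wrist","w17")
g=box(.590,-.262,.02,-.012,.018,.028,.049)
crop(s,130,80,260,200,3,"w17c",grid=20,boxes=[g])
E
```

```text
t 25.65 tcp [ 0.5884 -0.2651  0.3356] jaw -0.9 gap 0.997 F [ 0.8  0.1 -0.3] tilt 0.43 q [-0.46  0.38  1.88 -0.    0.89 -0.44]
dist 111.7 ang 0.5 rows 4
[[100, 28, 1, 1, -0.1, -0.1, -0.0], [100, 28, 1, 0, -0.0, -0.1, -0.0], [100, 28, 0, 1, -0.1, -0.1, -0.1], [100, 27.6, 1.0, 0.1, -0.0, -0.1, -0.0]]
```

View pics/w17c.png

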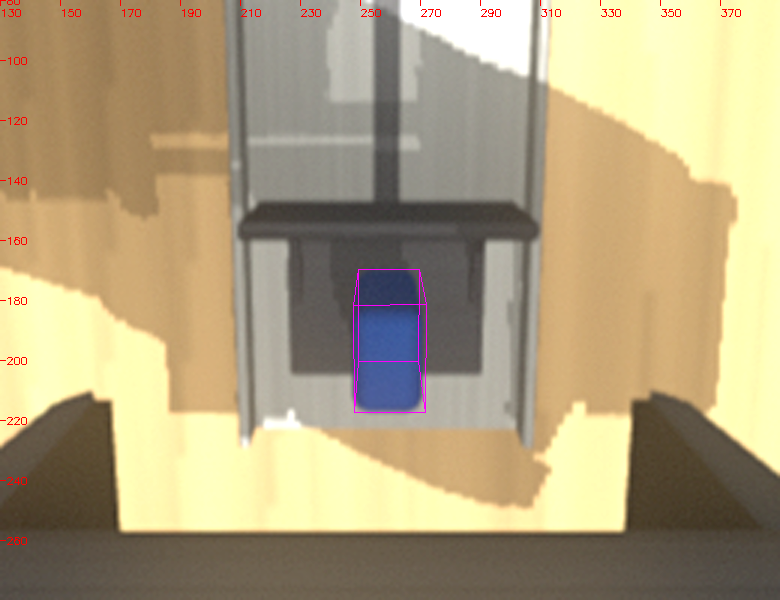

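Emit:
apply_moves(
  moves=[
    [100, 28, 1, 1, -0.1, -0.1, 0],
    [100, 28, 1, 0, 0, -0.1, 0],
    [100, 28, 0, 1, -0.1, -0.1, -0.1],
    [100, 26, 1, 0, 0, -0.1, 0],
    [100, 0, 0, 0, 0, 0, 0],
  ],
)

```text
time: 26.2
ee_pos: [0.5893, -0.257, 0.2233]
tool_rot: [2.64, 1.566, 2.631]
contact_force: [-0.1, 1.4, 0.2]
finger_gap: 1.002
```

Emit:
apply_moves(
  moves=[
    [0, 0, 0, 0, 0, 0, 0],
    [0, 0, 0, 0, 0, 0, 0],
    [0, 0, 0, 0, 0, 0, 0],
    [0, 0, 0, 0, 0, 0, 0],
    [0, 0, 0, 0, 0, 0, 0],
  ],
  squeeze=15,
)

```text
time: 26.7
ee_pos: [0.5909, -0.2589, 0.228]
tool_rot: [-0.342, 1.568, -0.352]
contact_force: [-0.2, -0.2, -1.2]
finger_gap: 0.592
```

Emit:
apply_moves(
  moves=[
    [0, 0, 0, 0, 0, 0, 0],
    [0, 0, 0, 0, 0, 0, 0],
    [0, 0, 0, 0, 0, 0, 0],
    [0, 0, 0, 0, 0, 0, 0],
    [0, 0, 0, 0, 0, 0, 0],
  ],
)

```text
time: 27.2
ee_pos: [0.5906, -0.2588, 0.2273]
tool_rot: [-0.205, 1.57, -0.215]
contact_force: [-3.2, 1.2, -0.9]
finger_gap: 0.198
```

Emit:
apply_moves(
  moves=[
    [0, 0, 0, 0, 0, 0, 0],
    [0, 0, 0, 0, 0, 0, 0],
    [0, 0, 0, 0, 0, 0, 0],
  ],
)

```text
time: 27.5
ee_pos: [0.5905, -0.2588, 0.2273]
tool_rot: [-0.175, 1.57, -0.185]
contact_force: [-5.3, -0.4, 3.7]
finger_gap: 0.202
```

Emit:
apply_moves(
  moves=[
    [0, 0, 10, 0, 0, 0, 0],
    [0, 0, 25, 0, 0, 0, 0],
    [0, 0, 25, 0, 0, 0, 0],
    [0, 0, 15, 0, 0, 0, 0],
    [0, 0, 5, 0, 0, 0, 0],
  ],
)

```text
time: 28.0
ee_pos: [0.5916, -0.1777, 0.2273]
tool_rot: [-0.257, 1.569, -0.266]
contact_force: [-2.0, -0.6, 0.3]
finger_gap: 0.2
```

Emit:
apply_moves(
  moves=[
    [0, 0, 4, 0, 0, 0, 0],
    [0, 0, 4, 0, 0, 0, 0],
    [0, 0, 3, 0, 0, 0, 0],
    [0, 0, 2, 0, 0, 0, 0],
    [0, 0, 0, 0, 0, 0, 0],
  ],
)

```text
time: 28.5
ee_pos: [0.5917, -0.1658, 0.2273]
tool_rot: [-0.181, 1.569, -0.191]
contact_force: [-1.8, 1.4, -0.1]
finger_gap: 0.199
```

Emit:
apply_moves(
  moves=[
    [0, 0, 2, 0, 0, 0, 0],
    [0, 0, 2, 0, 0, 0, 0],
    [0, 0, 2, 0, 0, 0, 0],
    [0, 0, 0, 0, 0, 0, 0],
  ],
)

```text
time: 28.9
ee_pos: [0.5918, -0.1595, 0.2273]
tool_rot: [-0.196, 1.569, -0.205]
contact_force: [0.5, 2.4, -0.1]
finger_gap: 0.198
```

```bash
python3 - <<'E'
from h import *
s=snap("wrist","w18")
cv2.imwrite("pics/w18.png",s["image"][:,:,::-1])
E
```

```text
(no output)
```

View pics/w18.png

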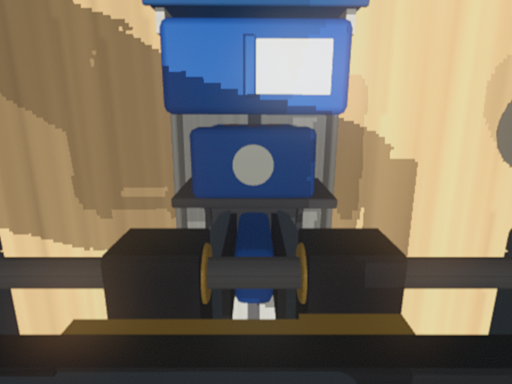

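Emit:
apply_moves(
  moves=[
    [0, 0, 2, 0, 0, 0, 0],
    [0, 0, 2, 0, 0, 0, 0],
    [0, 0, 2, 0, 0, 0, 0],
    [0, 0, 0, 0, 0, 0, 0],
  ],
)

```text
time: 29.35
ee_pos: [0.5919, -0.1535, 0.2273]
tool_rot: [-0.185, 1.569, -0.195]
contact_force: [1.4, 1.4, -2.4]
finger_gap: 0.196
```

Emit:
apply_moves(
  moves=[
    [0, 0, 1.5, 0, 0, 0, 0],
    [0, 0, 1.5, 0, 0, 0, 0],
    [0, 0, 0, 0, 0, 0, 0],
  ],
)

```text
time: 29.65
ee_pos: [0.5919, -0.1507, 0.2273]
tool_rot: [-0.269, 1.569, -0.278]
contact_force: [3.3, -1.6, -3.2]
finger_gap: 0.197
```

Emit:
apply_moves(
  moves=[
    [0, 0, 1, 0, 0, 0, 0],
    [0, 0, 1, 0, 0, 0, 0],
    [0, 0, 0, 0, 0, 0, 0],
  ],
)

```text
time: 29.95
ee_pos: [0.5919, -0.1487, 0.2273]
tool_rot: [-0.256, 1.569, -0.265]
contact_force: [3.2, -2.1, -4.0]
finger_gap: 0.195
```

Emit:
apply_moves(
  moves=[
    [0, 0, 1, 0, 0, 0, 0],
    [0, 0, 1, 0, 0, 0, 0],
    [0, 0, 0, 0, 0, 0, 0],
  ],
)

```text
time: 30.25
ee_pos: [0.5919, -0.1467, 0.2273]
tool_rot: [-0.239, 1.569, -0.248]
contact_force: [4.8, -1.7, -5.3]
finger_gap: 0.198
```

```bash
python3 - <<'E'
from h import *
s=snap("wrist","w19"); t=snap("top","t19")
cv2.imwrite("pics/w19.png",s["image"][:,:,::-1])
E
```

```text
(no output)
```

View pics/w19.png

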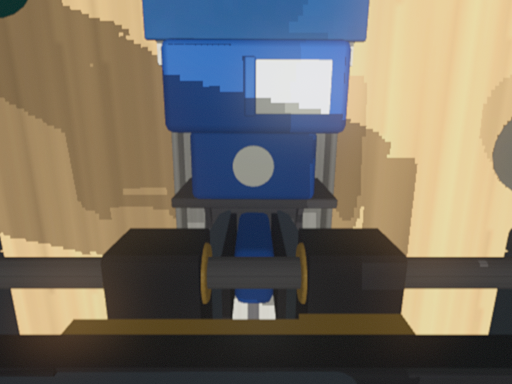

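Emit:
apply_moves(
  moves=[
    [0, 0, 1, 0, 0, 0, 0],
    [0, 0, 0.5, 0, 0, 0, 0],
    [0, 0, 0, 0, 0, 0, 0],
  ],
)

```text
time: 30.65
ee_pos: [0.592, -0.1453, 0.2273]
tool_rot: [-0.279, 1.569, -0.289]
contact_force: [5.0, -3.9, -5.0]
finger_gap: 0.196
```

Emit:
apply_moves(
  moves=[
    [0, 0, 1, 0, 0, 0, 0],
    [0, 0, 0.5, 0, 0, 0, 0],
    [0, 0, 0, 0, 0, 0, 0],
  ],
)

```text
time: 30.95
ee_pos: [0.592, -0.1438, 0.2273]
tool_rot: [-0.293, 1.569, -0.303]
contact_force: [5.1, -3.8, -4.9]
finger_gap: 0.194
```

Emit:
apply_moves(
  moves=[
    [0, 0, 1, 0, 0, 0, 0],
    [0, 0, 1, 0, 0, 0, 0],
    [0, 0, 0, 0, 0, 0, 0],
  ],
)

```text
time: 31.25
ee_pos: [0.592, -0.1418, 0.2274]
tool_rot: [-0.266, 1.569, -0.275]
contact_force: [5.7, -2.5, -5.2]
finger_gap: 0.2
```

Emit:
apply_moves(
  moves=[
    [0, 0, 1, 0, 0, 0, 0],
    [0, 0, 0, 0, 0, 0, 0],
  ],
)

```text
time: 31.45
ee_pos: [0.592, -0.1412, 0.2273]
tool_rot: [-0.56, 1.568, -0.57]
contact_force: [4.4, -8.4, -5.7]
finger_gap: 0.2
```

```bash
python3 - <<'E'
from h import *
s=snap("wrist","w20")
crop(s,130,0,260,220,3,"w20",grid=20)
E
```

```text
(no output)
```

View pics/w20.png

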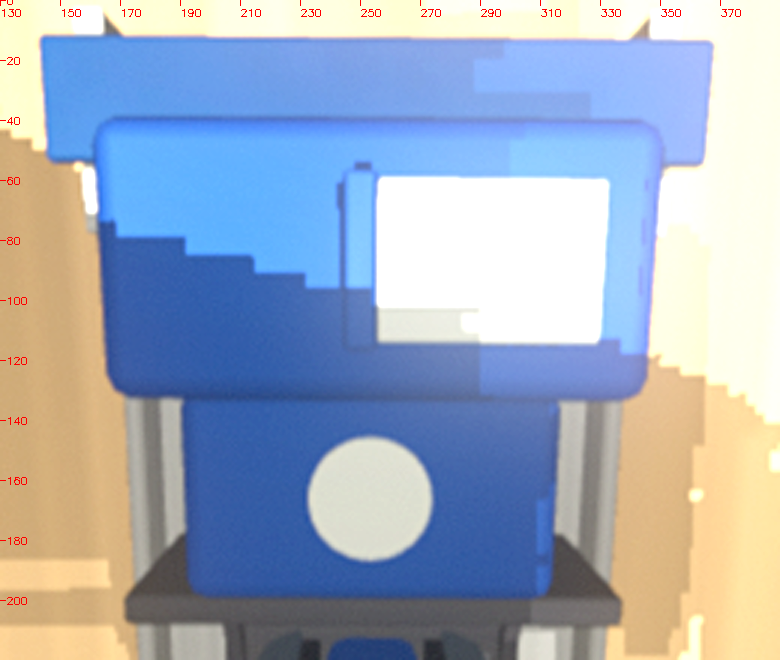

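Emit:
apply_moves(
  moves=[
    [0, 0, 1, 0, 0, 0, 0],
    [0, 0, 0, 0, 0, 0, 0],
    [0, 0, 0, 0, 0, 0, 0],
  ],
)

```text
time: 31.8
ee_pos: [0.592, -0.1408, 0.2274]
tool_rot: [-0.749, 1.568, -0.758]
contact_force: [2.9, -14.9, -7.8]
finger_gap: 0.201
```

Emit:
apply_moves(
  moves=[
    [0, 0, -0.7, 0, 0, 0, 0],
    [40, 0, 0, 0, 0, 0, 0],
    [40, 0, 0, 0, 0, 0, 0],
    [40, 0, 0, 0, 0, 0, 0],
    [40, 0, 0, 0, 0, 0, 0],
  ],
)

```text
time: 32.3
ee_pos: [0.5918, -0.1403, 0.2273]
tool_rot: [-0.278, 1.569, -0.287]
contact_force: [-0.2, 0.2, 0.5]
finger_gap: 0.399
```

Emit:
apply_moves(
  moves=[
    [40, -20, 0, 0, 0, 0, 0],
    [60, -45, 0, 0, 0, 0, 0],
    [100, -45, 0, 0, 0, 0, 0],
    [100, -15, 0, 0, 0, 0, 0],
    [100, 0, 0, 0, 0, 0, 0],
  ],
)

```text
time: 32.8
ee_pos: [0.5923, -0.1405, 0.3548]
tool_rot: [-0.263, 1.565, -0.272]
contact_force: [-0.2, 0.2, -0.1]
finger_gap: 0.722
```

```bash
python3 plan.py .5915 .0865 .18 0.2 6; python3 - <<'E'
from h import *
s=snap("wrist","w21")
crop(s,130,50,260,200,3,"w21",grid=20)
E
```

```text
t 32.8 tcp [ 0.5923 -0.1405  0.3548] jaw -0.53 gap 0.722 F [-0.2  0.2 -0.1] tilt 0.33 q [-0.27  0.3   1.95 -0.    0.89 -0.26]
dist 227.0 ang 0.8 rows 6
[[100, 0, 38, 0, -0.1, 0.1, 0.0], [100, 0, 38, -1, -0.1, 0.0, 0.0], [100, 1, 38, 0, -0.1, 0.1, 0.0], [100, 0, 38, 0, -0.1, 0.0, 0.0], [100, 1, 37, 0, -0.2, 0.1, 0.0]]
[[100, 0.4, 38.0, -0.8, -0.1, 0.0, 0.1]]
```

View pics/w21.png

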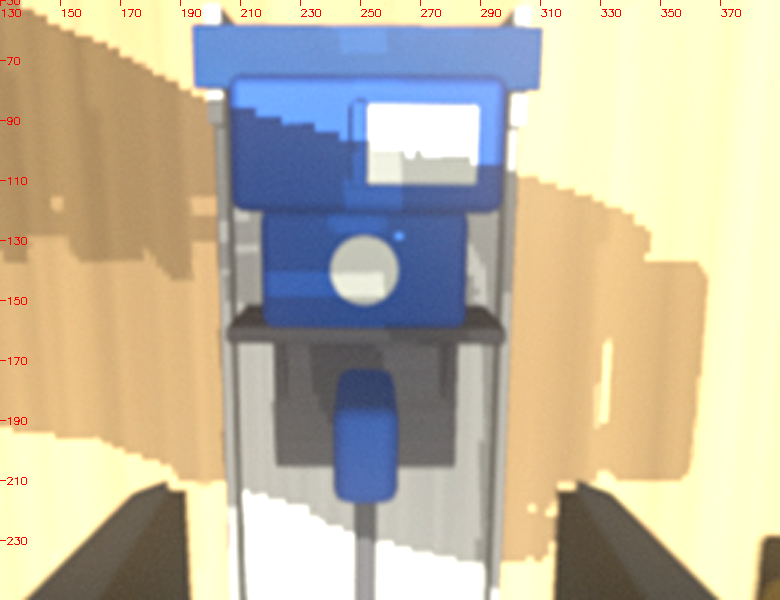

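```bash
python3 - <<'E'
from h import *
s=load("w21")
a=unproj(s,np.array([(251,185.5),(251,217)])-.5,.069)[:,1]; p=unproj(s,np.array([(251,80)])-.5,.058)[0,1]
print(a,p,"grip rel",a.mean()-p)
print("tall near/far",unproj(s,np.array([(250,120.5),(250,75.5)])-.5,.084)[:,1],"short near",unproj(s,np.array([(250,158.5)])-.5,.059)[:,1])
E
```

```text
[-0.13158984 -0.15821277] -0.05026954173582289 grip rel -0.09463176327908691
tall near/far [-0.07991413 -0.04913642] short near [-0.11125693]
```

Emit:
apply_moves(
  moves=[
    [100, 0, 38, 0, -0.1, 0.1, 0],
    [100, 0, 38, -1, -0.1, 0, 0],
    [100, 1, 38, 0, -0.1, 0.1, 0],
    [100, 0, 38, 0, -0.1, 0, 0],
    [100, 1, 37, 0, -0.2, 0.1, 0],
  ],
)

```text
time: 33.35
ee_pos: [0.5911, 0.0501, 0.3481]
tool_rot: [-3.06, 1.564, -3.059]
contact_force: [-0.1, -0.4, 0.4]
finger_gap: 1.004
```

Emit:
apply_moves(
  moves=[
    [100, 0.4, 38, -0.8, -0.1, 0, 0.1],
    [100, 0, 0, 0, 0, 0, 0],
    [100, 0, 0, 0, 0, 0, 0],
  ],
)

```text
time: 33.65
ee_pos: [0.5904, 0.0871, 0.3479]
tool_rot: [3.005, 1.564, 3.009]
contact_force: [-0.2, 0.3, -0.9]
finger_gap: 1.001
```

```bash
python3 plan.py .5915 .0865 .0545 0.2 4; python3 - <<'E'
from h import *
s=snap("wrist","w22")
crop(s,130,80,260,200,3,"w22",grid=20,boxes=[box(.5915,.0865,.02,.003,.018,.028,.049)])
E
```

```text
t 33.65 tcp [0.5904 0.0871 0.3479] jaw 0.25 gap 1.001 F [-0.2  0.3 -0.9] tilt 0.37 q [0.11 0.3  1.97 0.   0.88 0.1 ]
dist 121.4 ang 0.4 rows 4
[[100, 30, 0, 0, 0.0, -0.1, -0.0], [100, 30, 0, 1, 0.0, -0.1, -0.0], [100, 31, 0, 0, 0.0, -0.1, -0.0], [100, 30.4, -0.7, 0.5, 0.1, -0.1, -0.1]]
```

View pics/w22.png

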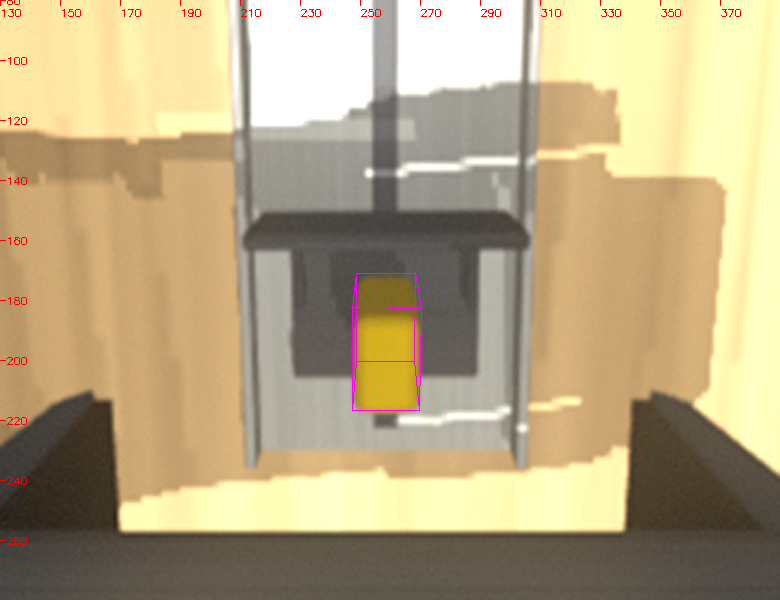

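Emit:
apply_moves(
  moves=[
    [100, 30, 0, 0, 0, -0.1, 0],
    [100, 30, 0, 1, 0, -0.1, 0],
    [100, 31, 0, 0, 0, -0.1, 0],
    [100, 28, -0.7, 0.5, 0, -0.1, -0.1],
    [100, 0, 0, 0, 0, 0, 0],
  ],
)

```text
time: 34.2
ee_pos: [0.5909, 0.0846, 0.2271]
tool_rot: [-2.752, 1.568, -2.75]
contact_force: [-1.0, -0.5, 1.3]
finger_gap: 0.999
```

Emit:
apply_moves(
  moves=[
    [0, 0, 0, 0, 0, 0, 0],
    [0, 0, 0, 0, 0, 0, 0],
    [0, 0, 0, 0, 0, 0, 0],
    [0, 0, 0, 0, 0, 0, 0],
    [0, 0, 0, 0, 0, 0, 0],
  ],
  squeeze=15,
)

```text
time: 34.7
ee_pos: [0.5925, 0.0861, 0.2315]
tool_rot: [-0.072, 1.566, -0.069]
contact_force: [-0.0, 0.5, -0.0]
finger_gap: 0.596
```

Emit:
apply_moves(
  moves=[
    [0, 0, 0, 0, 0, 0, 0],
    [0, 0, 0, 0, 0, 0, 0],
    [0, 0, 0, 0, 0, 0, 0],
    [0, 0, 0, 0, 0, 0, 0],
    [0, 0, 0, 0, 0, 0, 0],
  ],
)

```text
time: 35.2
ee_pos: [0.5922, 0.0861, 0.2308]
tool_rot: [-0.232, 1.568, -0.228]
contact_force: [-2.5, 1.8, 1.0]
finger_gap: 0.194
```

Emit:
apply_moves(
  moves=[
    [0, 0, 0, 0, 0, 0, 0],
    [0, 0, 0, 0, 0, 0, 0],
    [0, 0, 0, 0, 0, 0, 0],
  ],
)

```text
time: 35.5
ee_pos: [0.5921, 0.0861, 0.2307]
tool_rot: [-0.21, 1.568, -0.207]
contact_force: [-4.4, 0.4, 4.7]
finger_gap: 0.198
```

Emit:
apply_moves(
  moves=[
    [0, 0, 10, 0, 0, 0, 0],
    [0, 0, 25, 0, 0, 0, 0],
    [0, 0, 25, 0, 0, 0, 0],
    [0, 0, 15, 0, 0, 0, 0],
    [0, 0, 5, 0, 0, 0, 0],
  ],
)

```text
time: 36.0
ee_pos: [0.5915, 0.1673, 0.2307]
tool_rot: [-0.558, 1.569, -0.554]
contact_force: [-10.6, -2.7, 11.4]
finger_gap: 0.195
```

Emit:
apply_moves(
  moves=[
    [0, 0, 4, 0, 0, 0, 0],
    [0, 0, 3, 0, 0, 0, 0],
    [0, 0, 2, 0, 0, 0, 0],
    [0, 0, 2, 0, 0, 0, 0],
    [0, 0, 2, 0, 0, 0, 0],
  ],
)

```text
time: 36.5
ee_pos: [0.5915, 0.1791, 0.2307]
tool_rot: [-0.849, 1.569, -0.846]
contact_force: [-9.9, -1.5, 10.8]
finger_gap: 0.197
```

Emit:
apply_moves(
  moves=[
    [0, 0, 2, 0, 0, 0, 0],
    [0, 0, 2, 0, 0, 0, 0],
    [0, 0, 2, 0, 0, 0, 0],
    [0, 0, 2, 0, 0, 0, 0],
    [0, 0, 0, 0, 0, 0, 0],
  ],
)

```text
time: 37.0
ee_pos: [0.5914, 0.1871, 0.2307]
tool_rot: [-0.853, 1.57, -0.85]
contact_force: [-10.6, 0.3, 10.7]
finger_gap: 0.2
```

Emit:
apply_moves(
  moves=[
    [0, 0, 1.5, 0, 0, 0, 0],
    [0, 0, 1.5, 0, 0, 0, 0],
    [0, 0, 0, 0, 0, 0, 0],
  ],
)

```text
time: 37.3
ee_pos: [0.5914, 0.19, 0.2307]
tool_rot: [-0.985, 1.569, -0.982]
contact_force: [-10.6, -1.5, 11.2]
finger_gap: 0.196
```

Emit:
apply_moves(
  moves=[
    [0, 0, 1, 0, 0, 0, 0],
    [0, 0, 1, 0, 0, 0, 0],
    [0, 0, 0, 0, 0, 0, 0],
  ],
)

```text
time: 37.6
ee_pos: [0.5914, 0.192, 0.2307]
tool_rot: [-1.083, 1.569, -1.08]
contact_force: [-10.8, -1.7, 12.0]
finger_gap: 0.198
```

```bash
python3 - <<'E'
from h import *
s=snap("wrist","w23")
crop(s,130,0,260,220,3,"w23",grid=20)
E
```

```text
(no output)
```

View pics/w23.png

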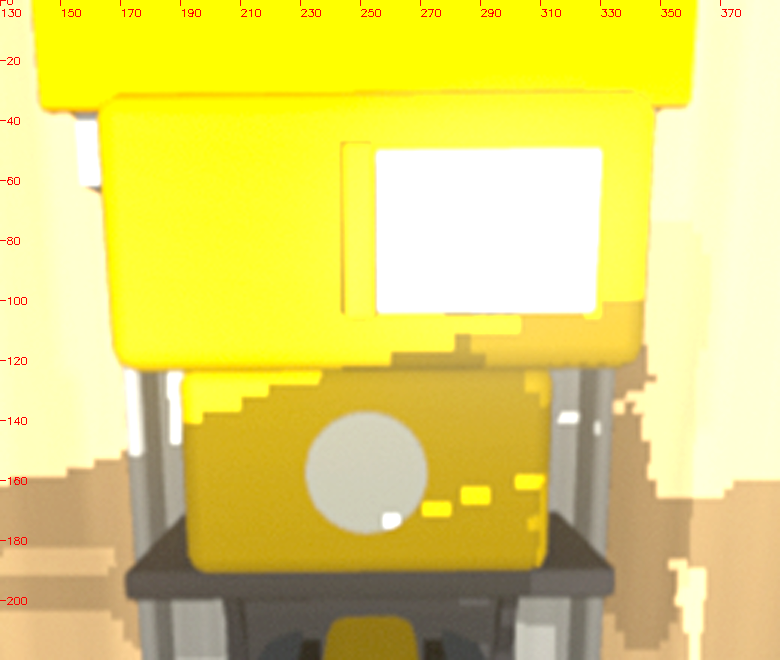

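Emit:
apply_moves(
  moves=[
    [0, 0, 1, 1, 0, 0, 0],
    [0, 0, 1, 0, 0, 0, 0],
    [0, 0, 0, 0, 0, 0, 0],
  ],
)

```text
time: 37.95
ee_pos: [0.5918, 0.194, 0.2306]
tool_rot: [-2.311, 1.569, -2.308]
contact_force: [-18.4, -2.1, 17.0]
finger_gap: 0.199
```

Emit:
apply_moves(
  moves=[
    [0, 0, 1, 0, 0, 0, 0],
    [0, 0, 1, 0, 0, 0, 0],
    [0, 0, 0, 0, 0, 0, 0],
  ],
)

```text
time: 38.25
ee_pos: [0.5918, 0.196, 0.2306]
tool_rot: [-2.307, 1.569, -2.304]
contact_force: [-17.3, -2.0, 17.1]
finger_gap: 0.198
```

Emit:
apply_moves(
  moves=[
    [0, 0, 1, 0, 0, 0, 0],
    [0, 0, 0.5, 0, 0, 0, 0],
    [0, 0, 0, 0, 0, 0, 0],
  ],
)

```text
time: 38.55
ee_pos: [0.5918, 0.1967, 0.2305]
tool_rot: [-2.13, 1.567, -2.126]
contact_force: [-16.0, -12.3, 18.1]
finger_gap: 0.197
```

Emit:
apply_moves(
  moves=[
    [0, 0, 0, -1, 0, 0, 0],
    [0, 0, 0.5, -1, 0, 0, 0],
    [0, 0, 0, 0, 0, 0, 0],
  ],
)

```text
time: 38.85
ee_pos: [0.5909, 0.1968, 0.2305]
tool_rot: [-0.844, 1.567, -0.84]
contact_force: [-1.4, -17.8, 4.6]
finger_gap: 0.197
```

Packed (y force −17.8 N without movement). Releasing.

Emit:
apply_moves(
  moves=[
    [0, 0, -0.7, 0, 0, 0, 0],
    [40, 0, 0, 0, 0, 0, 0],
    [40, 0, 0, 0, 0, 0, 0],
    [40, 0, 0, 0, 0, 0, 0],
    [40, 0, 0, 0, 0, 0, 0],
  ],
)

```text
time: 39.35
ee_pos: [0.5912, 0.1975, 0.2308]
tool_rot: [-0.069, 1.567, -0.066]
contact_force: [0.1, 0.8, 0.5]
finger_gap: 0.402
```

Emit:
apply_moves(
  moves=[
    [40, -20, 0, 0, 0, 0, 0],
    [60, -45, 0, 0, 0, 0, 0],
    [100, -45, 0, 0, 0, 0, 0],
    [100, -15, 0, 0, 0, 0, 0],
    [100, 0, 0, 0, 0, 0, 0],
  ],
)

```text
time: 39.85
ee_pos: [0.5912, 0.1977, 0.3583]
tool_rot: [0.11, 1.563, 0.112]
contact_force: [-0.4, -1.2, -0.3]
finger_gap: 0.722
```

```bash
python3 plan.py .50 .45 .20 40 8; python3 - <<'E'
from h import *
s=snap("wrist","w24")
crop(s,130,50,260,200,3,"w24",grid=20)
E
```

```text
t 39.85 tcp [0.5912 0.1977 0.3583] jaw 0.16 gap 0.722 F [-0.4 -1.2 -0.3] tilt 0.43 q [ 0.29  0.32  1.92 -0.    0.9   0.28]
dist 268.7 ang 39.8 rows 8
[[100, -2, 32, -11, -5.0, 0.1, 0.0], [100, -2, 32, -9, -5.0, 0.0, 0.0], [100, -2, 33, -6, -5.0, 0.1, 0.0], [100, -2, 33, -3, -5.0, 0.0, 0.0], [100, -2, 34, 0, -5.0, 0.1, 0.0]]
[[100, -1, 33, 3, -4.9, 0.0, 0.0], [100, -2, 33, 6, -5.0, 0.1, 0.0], [100, -1.1, 32.4, 9.8, -4.9, 0.0, 0.1]]
```

View pics/w24.png

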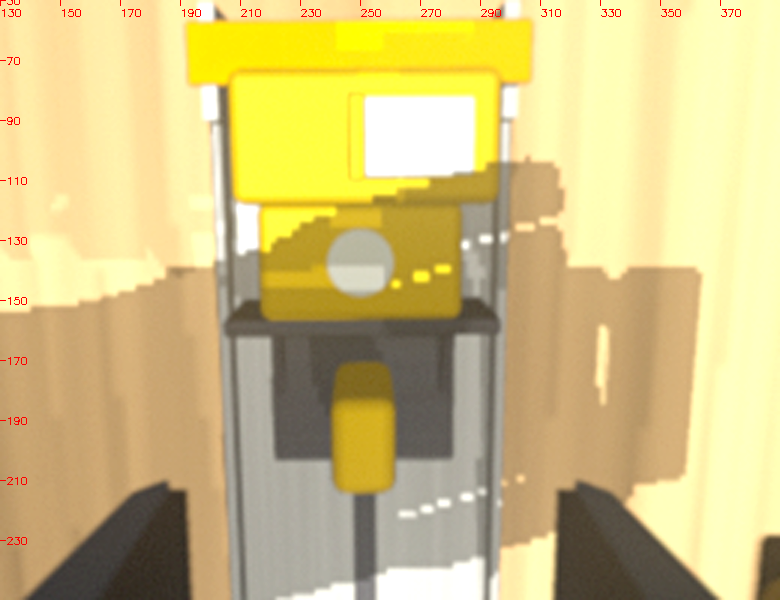

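Packed. Moving the arm clear for a final check from the fixed cameras.

Emit:
apply_moves(
  moves=[
    [100, -2, 32, -11, -5, 0.1, 0],
    [100, -2, 32, -9, -5, 0, 0],
    [100, -2, 33, -6, -5, 0.1, 0],
    [100, -2, 33, -3, -5, 0, 0],
    [100, -2, 34, 0, -5, 0.1, 0],
  ],
)

```text
time: 40.4
ee_pos: [0.5317, 0.3558, 0.3633]
tool_rot: [-2.954, 1.565, -2.512]
contact_force: [0.6, 0.4, 0.5]
finger_gap: 1.002
```

Emit:
apply_moves(
  moves=[
    [100, -1, 33, 3, -4.9, 0, 0],
    [100, -2, 33, 6, -5, 0.1, 0],
    [100, -1.1, 32.4, 9.8, -4.9, 0, 0.1],
    [100, 0, 0, 0, 0, 0, 0],
    [100, 0, 0, 0, 0, 0, 0],
  ],
)

```text
time: 40.9
ee_pos: [0.4989, 0.4499, 0.3674]
tool_rot: [2.883, 1.564, -2.702]
contact_force: [0.6, 0.1, 0.7]
finger_gap: 1.001
```

```bash
python3 - <<'E'
from h import *
t=snap("top","t25"); s=snap("scene","s25")
crop(t,110,90,260,190,3,"t25",grid=20); crop(s,150,100,250,190,3,"s25",grid=20)
E
```

```text
(no output)
```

View pics/t25.png

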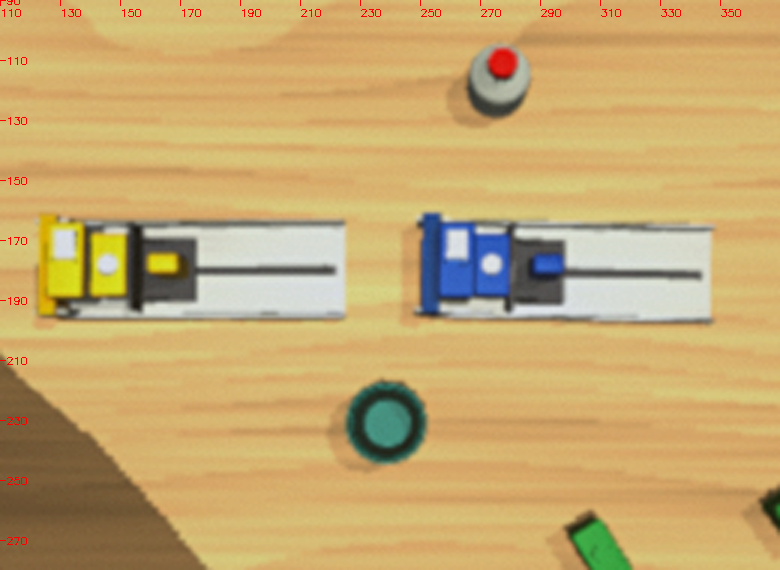

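View pics/s25.png

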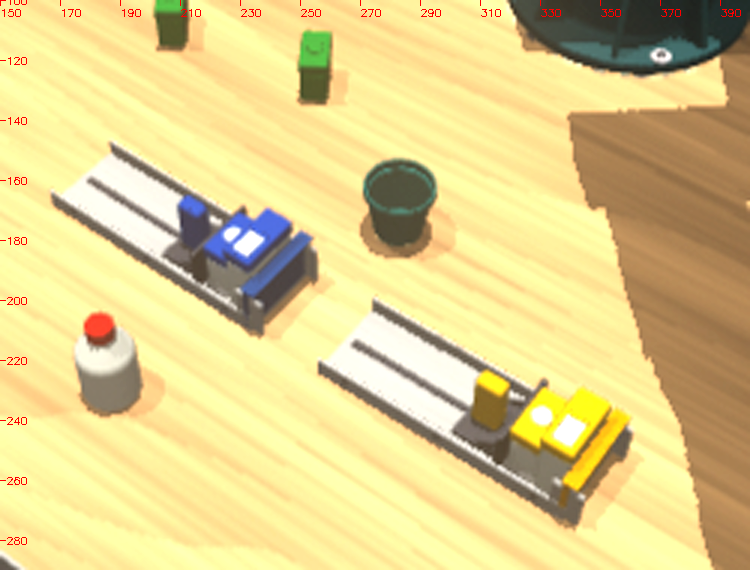

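```bash
python3 - <<'E'
from h import *
s=load("w24")
a=unproj(s,np.array([(251,184.5),(251,214)])-.5,.069)[:,1]; p=unproj(s,np.array([(251,77.5)])-.5,.058)[0,1]
print("yellow grip rel",a.mean()-p)
from cell import env
print(env.job_done()); print(env.state()["time"])
E
```

```text
yellow grip rel -0.09605105970845515
the job is handed in; nothing more can be done
None
the job is handed in; nothing more can be done
```

I put all four canisters in the racks of their own colour, standing upright with a broad side to the end plate. In each rack the tall one is against the plate and the short one is in front of it. I slid both end stops up until the push force rose with no further movement (about 15 N on blue, 18 N on yellow), then let go and moved the arm clear. I handed the job in at about 41 s.

**Last checks:**
- **Canisters:** the last pictures show both pairs square and packed in their lanes.
- **Stops:** measured from the end plate, the grips sit at about −0.095 m (blue) and −0.096 m (yellow). The limit is −0.104 m.
- **Bystanders:** the teal pot, white bottle and green look-alikes look unmoved.

**Disagreements:**
- **Stop grips:** both readings are 2–3 mm closer than tight packing allows (−0.098 m). That fits the calibration error and my reading of the plate's edge.
- **Tall yellow:** after I first set it down, the overview camera put it 3–5 mm from where the wrist camera did, before the stop packed it.
- **Side force:** while I slid the yellow stop, up to about 18 N built up across the lane. I corrected it before letting go.

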